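# Unpack and hang the marker caddy

### The arm

A 6-joint arm with a two-finger parallel gripper is mounted at the origin on the work surface. World frame = base frame: x ahead of the robot, y to its left, z up, the work surface at z = 0. Lengths are in m, angles in rad, forces in N, time in s.
With the tool pointing down it reaches from about 0.25 to 0.775 m from the base axis. Payload 4 kg.
Tool frame: the origin (TCP) lies between the finger pads; the fingertips stand 14 mm ahead of it and the grasp point (between the pads) lies 5 mm behind it (robot.tips_ahead is the distance from the TCP to the fingertips, in m); z points along the fingers, y is the direction in which the jaws open and shut (so a half turn about z gives the same grasp; the last joint's range is limited). The gripper opens to 94 mm and grips with 3 to 60 N. Pads are 16 mm wide; open, the fingers measure 119 mm over their backs; the gripper's body (75 mm by 177 mm) begins 78 mm behind the grasp point.
Start: joints at [1.093, 0.087, 1.371, -0, 1.684, -0.103], TCP at [0.201, 0.512, 0.22] pointing down, gripper open.
Joint ranges: [-3.1, 3.1], [-0.76, 2.03], [0.27, 2.55], [-1.08, 4.22], [0.17, 2.65], [-2.57, 2.57]. Speed limits (rad/s): [2.79, 2.79, 3.14, 3.14, 3.14, 3.14].

### API

Orientations are given as [roll, pitch, yaw] about the fixed x, y, z axes, in that order (R = Rz(yaw) Ry(pitch) Rx(roll)).
In Python, from bench import robot, optics, job gives the robot as it stands.
- The arm moves only by the tool apply_moves, never from a script. Its argument "moves" is a list of rows, each a list of 3 entries, a list of its own where there are three numbers: the shift along the tool's x, y, z in cm, then the turn, a rotation vector about the tool's x, y, z in rad, then the opening, from 0 (shut) to 1 (fully open). In form: [[[tx, ty, tz], [rx, ry, rz], grip], ...]. A call has exactly 10 rows; each row is the pose to reach, as a shift and turn from the pose commanded when the call began, along the tool's axes at that moment; what a row does not reach only later rows make up. A row lasts 1/12 s, in which the tool goes at most 41.7 mm and 7.16 degrees, less where a joint would pass 70% of its speed; a pose out of reach is approached as far as the arm can. A call with a gripper value outside its range is refused whole. The fingers move at their own pace and stop on an object; the grip force is fixed at half the most. Time passes only in rows, so rows that repeat a pose let the fingers close, or fill a call up. It gives the time, the measured TCP pose, the force and the opening at its end, in the units of the state.
- robot.get_obs(): the state, without advancing time (a new reading comes with each control period).
- optics.snapshot(name): name is "scene" or "side" or "wrist"; returns the picture (400x640x3 uint8, red, green, blue); there is no depth.
- optics.get_calibration(name): a dict with "fx", "fy", "cx", "cy" (pixels), "k1" (the pictures are not rectified: a ray, as slopes to the right and down, at radius r is drawn at 1 + k1 r^2 times it, then the intrinsics apply), "rvec" (rotation vector, rad) and "tvec" (3), from world to camera coordinates, as OpenCV has them. Camera axes: x right, y down, z forward; pixel columns grow to the right and rows downward; lengths in m; the calibration is good to about 2 mm. A picture is of the moment at which its call begins: read the wrist's pose just before it. get_calibration takes no time and is no camera call; for the wrist camera it gives the pose at the moment of the call.
- job.close_job(): hands the job in, once; it reports no verdict.
The state is a dict: "time": time; "joint_positions": joint angles; "qvel": joint speeds; "joint_torque": joint torques, N m; "tool_pos": TCP position; "ee_rot": TCP orientation; "wrist_force": force on the tool from outside, world axes, zero at the start; "wrist_torque": the same for the moment, N m; "width": finger opening in m.
Only numpy, scipy, OpenCV 4.12 (cv2) and the standard library are available. Lean on these libraries where they do the work, as an engineer would, in place of code of your own. Each camera call takes 0.05 s, during which the arm holds its last target.

### The job

Take the marker caddy out of its fitted packing tray and hang it by its two holes on the two pins of the white panel, its plate flat against the panel, and let go of it. Then put the marker from the wooden stand upright, end down, into one of the hanging caddy's pockets, without knocking over the bottles, jar or mug.

Things in the scene. Friction and masses are not known exactly. Their poses are not given: they have to be found in the camera images.
- caddy: Marker caddy, loose, about 260 g: upright aluminium plate 120 wide, 100 high, 6 mm thick, grey pocket block on its front. Stands by itself. Origin: middle of the plate's lower edge on its back face; z up, x out of the plate's back (away from the block), y along its width. Plate: x -6 to 0, y -60 to 60, z 0 to 100. Block: x -70 to -6, y -23 to 23, z 0 to 60 mm. Starts upright in the packing tray.
- caddy_top (a point): Middle of the plate's upper part (x -3, y 0, z 87 mm of the caddy), same axes. In the packing tray only the plate's top 36 mm stand clear and can be taken, one finger on each face. Held so, a finger is in the way between plate and panel, so the caddy must be stood down and taken by its block to be hung.
- caddy_mount (a point): Point midway between the caddy's two hole centres, on the plate's back face (z 80 mm of the caddy), same axes. The through holes, 12 mm wide (y) and 13 mm high (z), lie 45 mm either side of it along y.
- caddy_block (a point): In the pocket block, half-way up (x -45, y 0, z 30 mm of the caddy), same axes. The block is 46 mm across y here and can be grasped from above across y once the caddy stands in the open.
- caddy_pocket (a point): Middle of the outer pocket's mouth (x -50, y 0, z 60 mm of the caddy), same axes. The pocket is 20 by 20 mm, 52 mm deep, open at the top. A second such pocket is 28 mm nearer the plate (x -22); either will do.
- packing: Brown fitted packing tray, fixed, 68 mm high. Its frame coincides in x, y and heading with the packed caddy's; outside x -85 to 15, y -72 to 72 mm. The T-shaped well follows the caddy's outline with 4 to 5 mm to spare; floor 4 mm thick; rim 4 mm above the block. The caddy comes out straight up. The counter at x 0.42 to 0.53, y -0.05 to 0.13 m (world) is free to stand things on.
- panel: White upright panel fixed to the counter, 250 wide, 230 high, 24 mm thick (its foot is behind it). Origin on the counter at the middle of its front face; z up, x into the panel (its front faces -x), y along its width. Two steel pins stand out of the front. The hung caddy has the panel's heading, its holes level with the pin roots within 3 mm.
- panel_mount (a point): Point on the panel's front face midway between the roots of the two pins (135 mm above the counter), same axes as the panel. The pin roots lie 45 mm either side of it along y. The pins are round, 7 mm thick, and slope upward away from the panel at 20 degrees, which keeps a hung thing on.
- panel_pin (a point): Point midway between the two pins' outer ends, on their axes: 22 mm in front of the face and 8 mm above panel_mount, same axes. The round ends reach 25 mm out.
- marker_center (a point): Centre of the marker, a loose round white pen 15 mm thick and 130 mm long, about 30 g, with a tapered grey lower end; z is its long axis, towards its upper end (65 mm each way). It starts upright in the stand, its foot 6 mm above the counter.
- marker_foot (a point): Centre of the marker's lower end; z along the marker upwards.
- marker: The marker; origin at its lower end, z along it upwards.
- stand: The marker's stand, a fixed wooden block 70 by 70 mm, 42 mm high, with one square hole 18 mm wide and 36 mm deep in the middle. Origin at the middle of its underside.
- bottle_green: Bystander: green glass bottle, 58 mm thick, 185 mm high, origin under it.
- bottle_amber: Bystander: amber glass bottle, 60 mm thick, 165 mm high, origin under it.
- jar: Bystander: amber jar, 68 mm thick, 100 mm high, origin under it.
- mug: Bystander: white mug, 76 mm thick, 85 mm high, handle to its +y, origin under it.

How it is judged:
By the outcome, as a careful person would: the job done as asked, in the order asked, and still so for the second after the job is handed in, with the robot touching nothing.
It also fails if it takes over 72 s, if anything falls off the work surface, if the arm or the gripper's body presses on something with over 40 N, if the wrist force passes 120 N, or if a joint passes its speed limit or range.

## Working session

There is one attempt and no reset: what is moved stays moved. The work goes in short steps, Python scripts to look and compute and a tool call to move; the robot and the scene stay as the last step left them, time stands still between calls to the robot, and variables do not carry over. Pictures are saved under pics/ and viewed, and the job is handed in when it is done.

Besides the shell and the picture viewer there is one more tool, called after ">>>" by a JSON object that holds its "method" and its "body", one argument or row to a line. apply_moves: Moves the arm, as the interface text tells. Its arguments: {"type":"object","properties":{"moves":{"type":"array"}},"required":["moves"]}

```bash
ls; mkdir -p pics
python3 - <<'E'
from bench import robot, optics, job
import cv2
print(robot.get_obs())
for n in ["scene","side","wrist"]:
    print(n,optics.get_calibration(n))
    cv2.imwrite(f"pics/{n}0.png",optics.snapshot(n)[:,:,::-1])
E
```

```text
pics
{'time': 0.0, 'joint_positions': array([ 1.09289393e+00,  8.79556051e-02,  1.37224625e+00, -3.64344045e-05,
        1.68356860e+00, -1.03114195e-01]), 'qvel': array([-0.00224632, -0.0005154 , -0.000382  ,  0.00038459, -0.00040494,
        0.00102345]), 'joint_torque': array([ 1.59042182e-03, -3.40170908e+01, -3.02436447e+01,  7.18153152e-02,
        3.26690753e-02, -1.69040914e-04]), 'tool_pos': array([0.20112879, 0.51135781, 0.21830786]), 'ee_rot': array([-3.13942269e+00, -1.88144791e-04,  2.76680018e+00]), 'wrist_force': array([ 0.36165488, -0.33260849,  0.327101  ]), 'wrist_torque': array([ 0.05267656,  0.05473499, -0.02489313]), 'width': 0.09396347831467688}
scene {'fx': 399.85467224336423, 'fy': 399.85467224336423, 'cx': 317.56137175069944, 'cy': 206.71429183114304, 'k1': -0.02112282024159905, 'rvec': array([ 1.11155734,  2.36578508, -1.04386989]), 'tvec': array([ 0.3940845 , -0.1680967 ,  1.49748943])}
side {'fx': 382.7187921626307, 'fy': 382.7187921626307, 'cx': 323.5541509428616, 'cy': 201.08278246362607, 'k1': -0.031896505534185736, 'rvec': array([ 2.12560077, -0.55930801,  0.25912291]), 'tvec': array([-0.51493883,  0.21841001,  0.87767536])}
wrist {'fx': 292.49393791907937, 'fy': 292.49393791907937, 'cx': 316.6727418017487, 'cy': 205.19049832604287, 'k1': -0.035854565262200766, 'rvec': array([-2.39438358, -1.63050015, -0.22958031]), 'tvec': array([-0.54927031, -0.02963797,  0.39275662])}
```

View pics/scene0.png

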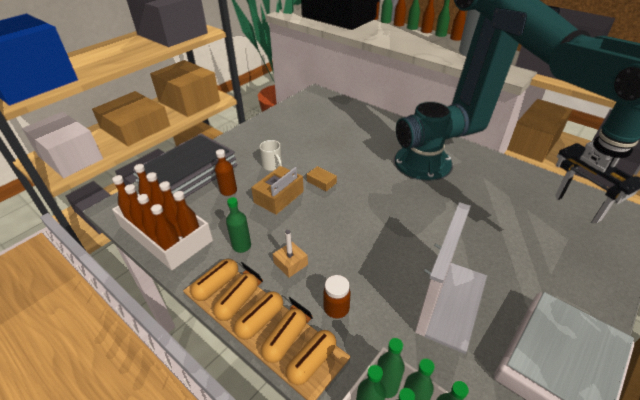

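View pics/side0.png

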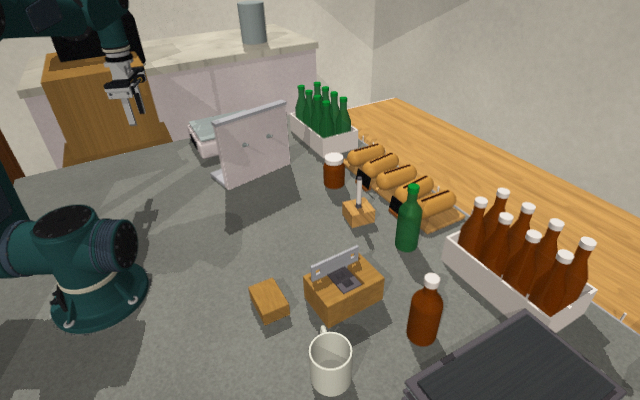

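View pics/wrist0.png

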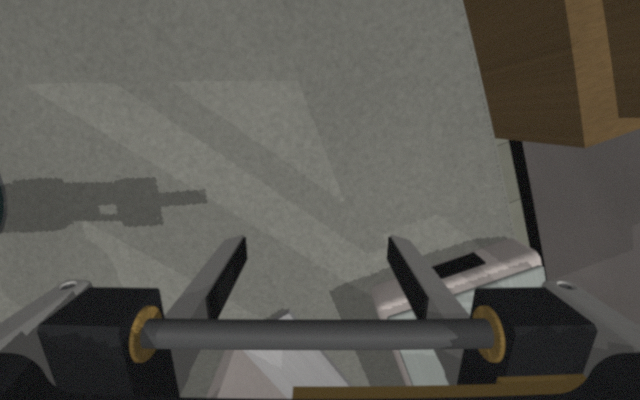

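```bash
cat > h.py <<'E'
import numpy as np, cv2
from scipy.optimize import least_squares
from scipy.spatial.transform import Rotation as R
def proj(c,P):
    P=np.atleast_2d(P); X=R.from_rotvec(c['rvec']).apply(P)+c['tvec']
    s=X[:,:2]/X[:,2:]; s=s*(1+c['k1']*(s**2).sum(1,keepdims=True))
    return s*[c['fx'],c['fy']]+[c['cx'],c['cy']]
def fit(obs,x0,local):
    """obs: list of (cal, local pts Nx3, px Nx2); local frame pose x,y,yaw, z=local"""
    def f(p):
        r=R.from_euler('z',p[2])
        return np.concatenate([(proj(c,r.apply(np.array(L,float))+[p[0],p[1],local])-np.array(q)).ravel() for c,L,q in obs])
    s=least_squares(f,x0); return s.x,s.fun
def tri(obs,x0=(0.4,0,0.1)):
    f=lambda p:np.concatenate([(proj(c,p)-np.array(q)).ravel() for c,q in obs])
    s=least_squares(f,x0); return s.x,s.fun
def crop(src,dst,x,y,w,h,k):
    im=cv2.imread(src)[y:y+h,x:x+w]; im=cv2.resize(im,None,fx=k,fy=k,interpolation=cv2.INTER_CUBIC)
    for i in range(x-x%10+10,x+w,10):
        cv2.line(im,((i-x)*k,0),((i-x)*k,6 if i%50 else 14),(0,0,255),1)
        if i%20==0: cv2.putText(im,str(i),((i-x)*k-10,20),0,.4,(0,0,255),1)
    for i in range(y-y%10+10,y+h,10):
        cv2.line(im,(0,(i-y)*k),(6,(i-y)*k),(0,0,255),1)
        if i%20==0: cv2.putText(im,str(i),(8,(i-y)*k+4),0,.4,(0,0,255),1)
    cv2.imwrite(dst,im)
E
python3 - <<'E'
from h import *
crop('pics/side0.png','pics/s_pack.png',290,235,110,90,7)
crop('pics/scene0.png','pics/c_pack.png',240,155,75,60,10)
crop('pics/side0.png','pics/s_panel.png',200,95,105,100,6)
crop('pics/scene0.png','pics/c_panel.png',405,195,90,160,4)
crop('pics/side0.png','pics/s_st.png',330,165,60,70,8)
crop('pics/scene0.png','pics/c_st.png',260,220,60,60,9)
E
```

```text
(no output)
```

View pics/s_pack.png

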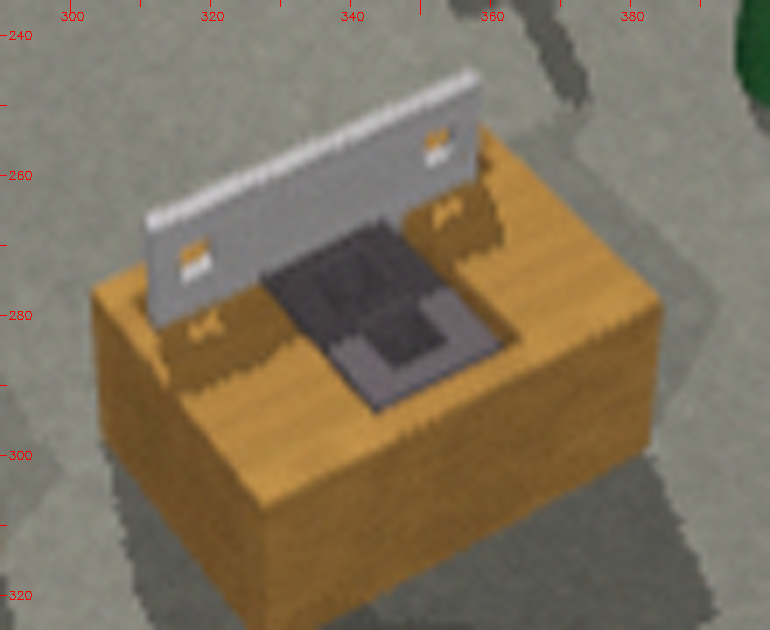

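View pics/c_pack.png

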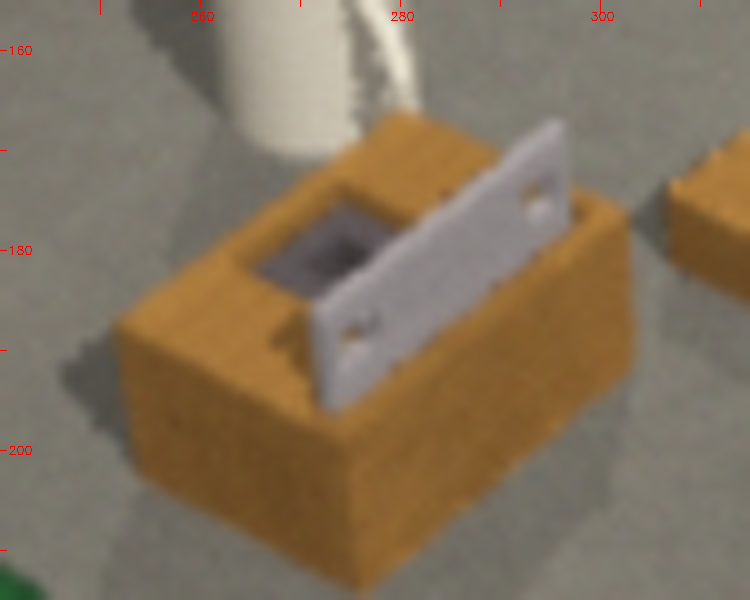

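View pics/s_panel.png

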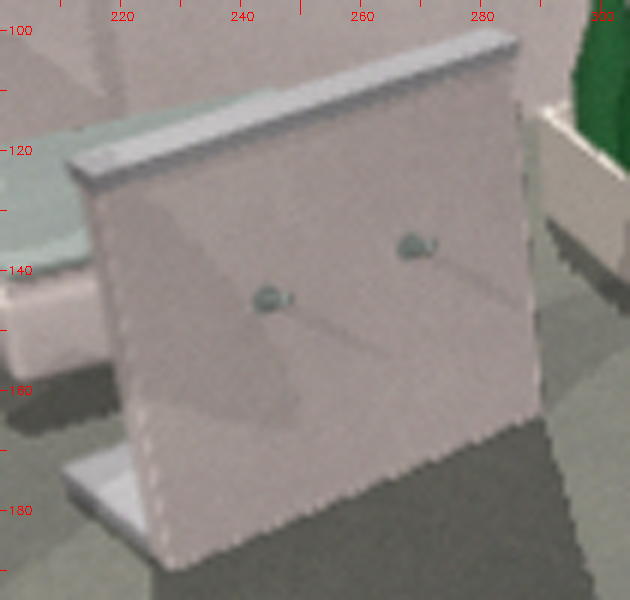

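View pics/c_panel.png

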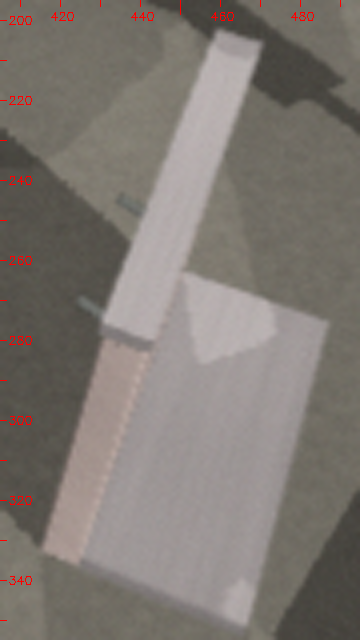

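View pics/s_st.png

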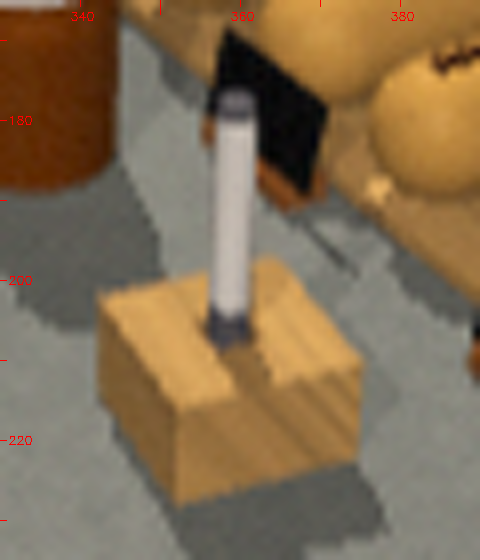

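View pics/c_st.png

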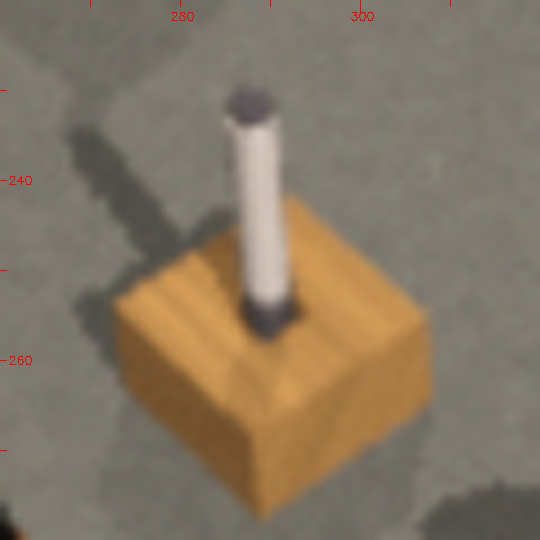

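```bash
cat > fit1.py <<'E'
from h import *
from bench import optics
S=optics.get_calibration('side');C=optics.get_calibration('scene')
mm=lambda L:np.array(L)/1000.
np.set_printoptions(precision=4,suppress=True)
def show(n,r):
    print(n,r[0],np.degrees(r[0][2]) if len(r[0])==3 else'', 'rms',np.sqrt((r[1]**2).mean()),r[1].round(1))
bS=[(S,mm([[15,72,68],[-85,72,68],[-85,-72,68],[-85,-72,0]]),[[303.1,276.7],[327.4,307.4],[384.6,278.1],[382.9,299.3]])]
bC=[(C,mm([[15,-72,68],[15,72,68],[-85,-72,68],[-85,72,68],[15,-72,0],[15,72,0],[-85,-72,0]]),[[274.2,199],[303.2,176.2],[252,187.5],[280,165.8],[276.2,214.2],[303.2,192.5],[253.5,202.5]])]
show('packS',fit(bS,[.4,-.2,0],0));show('packC',fit(bC,[.4,-.2,0],0));show('pack',fit(bS+bC,[.4,-.2,0],0))
c=[(S,mm([[-6,60,100],[-6,-60,100]]),[[311.1,267.6],[358.3,247.1]]),(C,mm([[0,-60,100],[0,60,100]]),[[271.2,185.5],[296.5,167.2]])]
show('caddy',fit(c,[.4,-.2,0],.004))
p=[(S,mm([[0,125,230],[0,-125,230],[0,125,0],[0,-125,0]]),[[216.2,126.2],[286.2,102],[229.2,190],[290.2,164.2]])]
pC=[(C,mm([[0,125,230],[0,-125,230],[24,125,230],[24,-125,230],[0,-125,0],[24,-125,0]]),[[459.2,202.5],[430.8,277.5],[470.5,205.5],[442.5,282],[416.2,333.7],[425.5,335.7]])]
for nm,o in(('pS',p),('pC',pC),('p',p+pC)): show(nm,fit(o,[.5,.3,0],0))
print(C['rvec'],'scene cam pos',-R.from_rotvec(C['rvec']).inv().apply(C['tvec']),'side',-R.from_rotvec(S['rvec']).inv().apply(S['tvec']))
a=35
st=[(S,mm([[a,a,42],[-a,a,42],[-a,-a,42],[a,-a,42],[-a,a,0],[-a,-a,0]]),[[342.1,202.1],[352.2,216.2],[375.2,210],[364,197.1],[352.2,228.1],[374.8,222.5]])]
stC=[(C,mm([[-a,-a,42],[a,-a,42],[a,a,42],[-a,a,42],[a,-a,0]]),[[272.8,253.6],[287.8,267.2],[307.6,255.3],[292.8,242.2],[289.1,277.8]])]
for nm,o in(('sS',st),('sC',stC),('s',st+stC)): show(nm,fit(o,[.5,-.1,0],0))
show('mtop',tri([(S,[359.6,177.9]),(C,[287.8,231.7])]))
show('pin+',tri([(S,[244.5,145]),(C,[435,244.5])]))
for nm,q,cc in(('green',[238,250],C),('amber',[227,193],C),('jar',[337,315],C),('mug',[270,166],C)):
    f=least_squares(lambda v:(proj(cc,[v[0],v[1],0])-np.array(q)).ravel(),[.5,-.2]); print(nm,f.x)
E
python3 fit1.py
```

```text
packS [ 0.4799 -0.2501  1.623 ] 92.99215858880373 rms 0.2502434348227227 [-0.3 -0.4  0.2  0.2  0.3 -0.  -0.2  0.1]
packC [ 0.482  -0.2446  1.6219] 92.93045790293336 rms 0.4498802537924426 [ 0.   0.3 -0.3 -0.1 -0.8 -0.3  0.3 -0.3 -0.1  0.7  0.5 -0.9  0.3  0.2]
pack [ 0.4804 -0.2481  1.6239] 93.04012087431992 rms 0.6765685405246961 [-0.5 -1.1  0.  -0.6 -0.1 -0.7 -0.6 -0.7 -0.4 -0.4 -0.7 -0.7 -1.2 -0.9
 -0.1 -0.8 -0.5  0.   0.1 -1.6 -0.1 -0.4]
caddy [ 0.4791 -0.2493  1.5997] 91.65858701978287 rms 0.2185588489302286 [-0.2 -0.   0.4 -0.2  0.2 -0.  -0.  -0.3]
pS [0.5132 0.2978 1.8004] 103.15357902803788 rms 0.828831406183234 [-0.1 -1.6 -0.5 -0.3 -0.   1.5  0.6  0. ]
pC [0.5167 0.3085 1.7918] 102.66121834553653 rms 1.1107708829306375 [ 0.5  0.9  1.2 -1.3 -1.   0.8  1.  -1.6 -1.1 -0.1 -0.9  1.9]
p [0.5163 0.3077 1.7946] 102.82128458594654 rms 1.2181305154159126 [-0.1 -3.1 -0.7 -1.4 -0.1 -0.3  0.4 -1.3  0.1  0.6  1.1 -1.6 -1.4  0.5
  0.9 -1.9 -1.2 -0.4 -1.   1.6]
[ 1.1116  2.3658 -1.0439] scene cam pos [1.1734 0.4894 0.8998] side [ 0.1799 -0.773   0.6733]
sS [ 0.67   -0.0552  1.4363] 82.29208094591348 rms 0.2071715338483415 [-0.1  0.2  0.1 -0.   0.2  0.2  0.2 -0.2 -0.2  0.2 -0.2 -0.4]
sC [ 0.671  -0.0498  1.4003] 80.23403611510328 rms 0.47806723992107775 [ 0.1 -0.2  0.1  1.1  0.3  0.  -0.2 -0.9 -0.2 -0. ]
s [ 0.6709 -0.0523  1.4243] 81.60401179241674 rms 0.6427502678562008 [-0.3 -0.5 -0.4 -0.7 -0.1 -0.3  0.1 -0.8 -0.7 -0.6 -0.6 -0.9 -0.6 -0.3
 -0.1  0.6 -0.3 -0.8 -1.2 -1.4 -0.4 -0.5]
mtop [ 0.6716 -0.0518  0.1327] 7.605986535644437 rms 0.21720345057345827 [-0.3 -0.  -0.3  0.1]
pin+ [0.4693 0.2741 0.1401] 8.02786348054844 rms 0.9313311793800297 [ 1.3  0.7  1.  -0.7]
green [ 0.7331 -0.2085]
amber [ 0.5824 -0.435 ]
jar [0.7195 0.155 ]
mug [ 0.3788 -0.4286]
```

Run:
```python
from h import *
from bench import robot,optics
np.set_printoptions(precision=4,suppress=True)
c=optics.get_calibration('wrist')
Rc=R.from_rotvec(c['rvec']); p=-Rc.inv().apply(c['tvec'])
for i in range(3):
    o=robot.get_obs(); print(o['time'],o['tool_pos'],o['ee_rot'])
Rt=R.from_euler('xyz',o['ee_rot'])
print('cam in tool',Rt.inv().apply(p-o['tool_pos']),'cam axes in tool\n',(Rt.inv()*Rc.inv()).as_matrix())
```

```text
0.15 [0.2012 0.5115 0.2186] [-3.14   -0.0002  2.7668]
0.15 [0.2012 0.5115 0.2186] [-3.14   -0.0002  2.7668]
0.15 [0.2012 0.5115 0.2186] [-3.14   -0.0002  2.7668]
cam in tool [ 0.0811  0.0005 -0.1655] cam axes in tool
 [[-0.0007 -0.96   -0.28  ]
 [ 1.     -0.0005 -0.0009]
 [ 0.0007 -0.28    0.96  ]]
```

Run:
```python
from h import *
crop('pics/scene0.png','pics/c_g.png',540,50,100,180,5)
```

```text
(no output)
```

View pics/c_g.png

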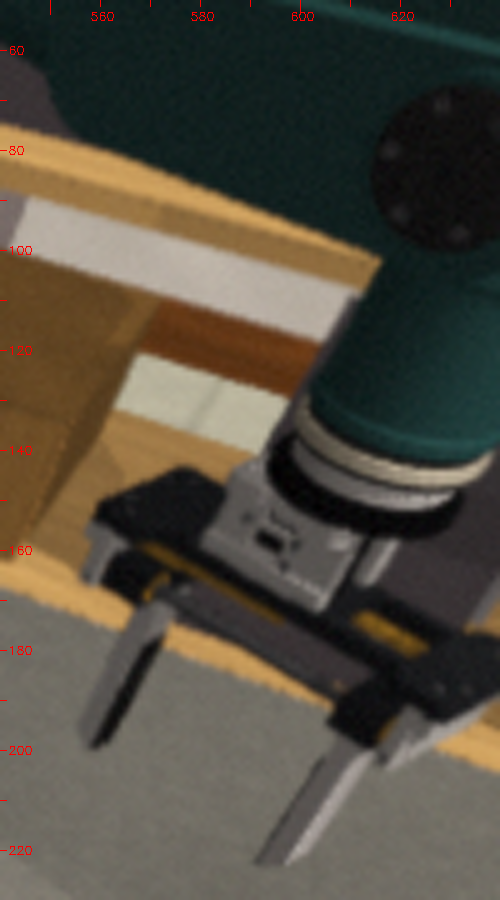

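```bash
cat >> h.py <<'E'
def delta(pos,yaw,o=None,tilt=0):
    from bench import robot
    o=o or robot.get_obs()
    Rt=R.from_euler('xyz',o['ee_rot']); Rd=R.from_euler('xyz',[np.pi,tilt,yaw])
    d=Rt.inv().apply(np.array(pos)-o['tool_pos'])*100
    r=(Rt.inv()*Rd).as_rotvec()
    print('t',round(o['time'],2),'at',o['tool_pos'].round(4),o['ee_rot'].round(4),'F',o['wrist_force'].round(1),'w',round(o['width'],4),'J',o['joint_positions'].round(2))
    print('MOVE cm',d.round(2).tolist(),'rot',r.round(3).tolist())
E
python3 - <<'E'
from h import *
delta([.48,-.251,.26],3.18)
E
```

```text
t 0.15 at [0.2012 0.5115 0.2186] [-3.1400e+00 -2.0000e-04  2.7668e+00] F [-0.1 -0.1  0.7] w 0.0939 J [ 1.09  0.09  1.37  0.    1.68 -0.1 ]
MOVE cm [-53.86, -60.76, -4.05] rot [-0.002, -0.001, -0.413]
```

>>> {"method": "apply_moves", "body": {
  "moves": [
    [[-2,-2,-4],[0,0,0],1],
    [[-53.9,-60.8,-4],[-0.002,0,-0.413],1],
    [[-53.9,-60.8,-4],[-0.002,0,-0.413],1],
    [[-53.9,-60.8,-4],[-0.002,0,-0.413],1],
    [[-53.9,-60.8,-4],[-0.002,0,-0.413],1],
    [[-53.9,-60.8,-4],[-0.002,0,-0.413],1],
    [[-53.9,-60.8,-4],[-0.002,0,-0.413],1],
    [[-53.9,-60.8,-4],[-0.002,0,-0.413],1],
    [[-53.9,-60.8,-4],[-0.002,0,-0.413],1],
    [[-53.9,-60.8,-4],[-0.002,0,-0.413],1]
  ]
}}

```text
time: 0.98
tool_pos: [0.3366, 0.1425, 0.2563]
ee_rot: [3.139, 0.001, -3.103]
wrist_force: [0.9, 0.2, -0.8]
width: 0.0939
```

```bash
python3 -c "
from h import *
delta([.48,-.251,.26],3.18)"
```

```text
t 0.98 at [0.3366 0.1425 0.2563] [ 3.1394e+00  1.1000e-03 -3.1027e+00] F [ 0.9  0.2 -0.8] w 0.0939 J [ 0.24 -0.34  1.68  0.    1.8  -1.37]
MOVE cm [-12.8, -39.88, -0.44] rot [0.002, 0.001, 0.0]
```

>>> {"method": "apply_moves", "body": {
  "moves": [
    [[-12,-38.4,-0.4],[0,0,0],1],
    [[-12,-38.4,-0.4],[0,0,0],1],
    [[-12,-38.4,-0.4],[0,0,0],1],
    [[-12,-38.4,-0.4],[0,0,0],1],
    [[-12,-38.4,-0.4],[0,0,0],1],
    [[-12,-38.4,-0.4],[0,0,0],1],
    [[-12,-38.4,-0.4],[0,0,0],1],
    [[-12,-38.4,-0.4],[0,0,0],1],
    [[-12,-38.4,-0.4],[0,0,0],1],
    [[-12,-38.4,-0.4],[0,0,0],1]
  ]
}}

```text
time: 1.82
tool_pos: [0.4715, -0.2383, 0.2585]
ee_rot: [3.14, -0.001, -3.106]
wrist_force: [-0.2, 0.3, -0.1]
width: 0.0945
```

```bash
cat > snap.py <<'E'
import sys,pickle
from h import *
from bench import robot,optics
def snap(names,tag):
    for n in names:
        c=optics.get_calibration(n); im=optics.snapshot(n)
        cv2.imwrite(f'pics/{n}{tag}.png',im[:,:,::-1]); pickle.dump(c,open(f'pics/{n}{tag}.pkl','wb'))
snap(sys.argv[2].split(','),sys.argv[1])
E
python3 snap.py 1 wrist; python3 -c "
from h import *
delta([.48,-.251,.26],3.18)"
```

```text
t 1.87 at [ 0.4723 -0.2416  0.2574] [-3.1412e+00 -1.4000e-03 -3.1090e+00] F [ 1.2 -2.3  0.3] w 0.0936 J [-0.58  0.04  1.35 -0.    1.76 -2.18]
MOVE cm [-0.74, -0.96, -0.26] rot [-0.0, -0.001, -0.006]
```

View pics/wrist1.png

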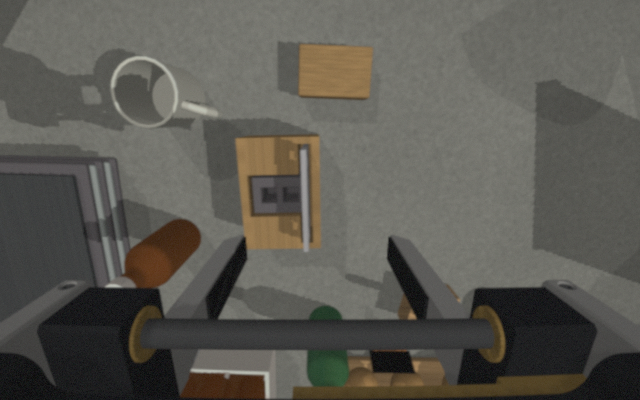

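```bash
python3 -c "
from h import *
crop('pics/wrist1.png','pics/w1c.png',225,125,110,135,5)"
```

```text
(no output)
```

View pics/w1c.png

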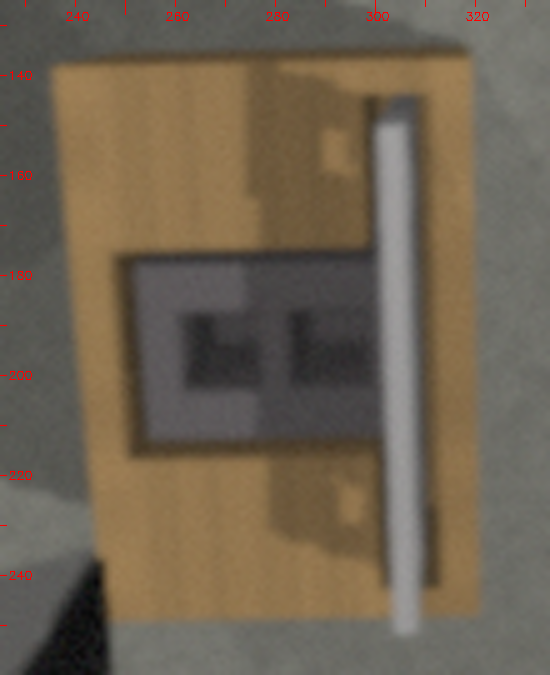

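Run:
```python
from h import *
import pickle
np.set_printoptions(precision=4,suppress=True)
W=pickle.load(open('pics/wrist1.pkl','rb'))
m=lambda L:np.array(L)/1000.
a=[(W,m([[-6,60,100],[0,60,100],[-6,-60,100],[0,-60,100]]),[[300,149.6],[306.8,149.4],[303.6,252],[308.6,251.6]])]
b=[(W,m([[-85,72,68],[15,72,68],[15,-72,68]]),[[235.4,138.2],[319,136.6],[321,247.8]])]
print(fit(a,[.48,-.25,1.6],.004));print(fit(b,[.48,-.25,1.6],0))
delta([.48,-.251,.26],3.18)
```

```text
(array([ 0.4816, -0.2483,  1.6199]), array([ 0.6267,  0.227 , -0.627 ,  0.3428, -0.0082, -0.5169,  0.009 ,
       -0.1831]))
(array([ 0.4817, -0.2484,  1.6247]), array([-0.061 ,  0.0889,  0.1186, -0.1384, -0.0644,  0.0674]))
t 1.87 at [ 0.4723 -0.2416  0.2574] [-3.1412 -0.0014 -3.109 ] F [ 1.2 -2.3  0.3] w 0.0936 J [-0.58  0.04  1.35 -0.    1.76 -2.18]
MOVE cm [-0.74, -0.96, -0.26] rot [-0.0, -0.001, -0.006]
```

```bash
python3 -c "
from h import *
delta([.4818,-.2514,.088],3.193)"
```

```text
t 1.87 at [ 0.4723 -0.2416  0.2574] [-3.1412e+00 -1.4000e-03 -3.1090e+00] F [ 1.2 -2.3  0.3] w 0.0936 J [-0.58  0.04  1.35 -0.    1.76 -2.18]
MOVE cm [-0.94, -1.0, 16.94] rot [-0.0, -0.001, -0.019]
```

>>> {"method": "apply_moves", "body": {
  "moves": [
    [[-0.9,-0.8,1],[0,0,-0.019],1],
    [[-0.9,-0.8,4],[0,0,-0.019],1],
    [[-0.9,-0.8,7.5],[0,0,-0.019],1],
    [[-0.9,-0.8,11],[0,0,-0.019],1],
    [[-0.9,-0.8,14],[0,0,-0.019],1],
    [[-0.9,-0.8,14],[0,0,-0.019],1],
    [[-0.9,-0.8,14],[0,0,-0.019],1],
    [[-0.9,-0.8,14],[0,0,-0.019],1],
    [[-0.9,-0.8,14],[0,0,-0.019],1],
    [[-0.9,-0.8,14],[0,0,-0.019],1]
  ]
}}

```text
time: 2.7
tool_pos: [0.4821, -0.243, 0.1227]
ee_rot: [-3.14, 0.005, -3.084]
wrist_force: [0.0, -0.4, 0.4]
width: 0.0944
```

```bash
python3 -c "
from h import *
delta([.4818,-.2514,.088],3.193)"
```

```text
t 2.7 at [ 0.4821 -0.243   0.1227] [-3.1405  0.0048 -3.0843] F [ 0.  -0.4  0.4] w 0.0944 J [-0.57  0.1   1.55  0.    1.49 -2.2 ]
MOVE cm [0.1, -0.84, 3.47] rot [-0.001, 0.005, 0.006]
```

>>> {"method": "apply_moves", "body": {
  "moves": [
    [[0.1,-0.8,0],[0,0.005,0.006],1],
    [[0.1,-0.8,1],[0,0.005,0.006],1],
    [[0.1,-0.8,2],[0,0.005,0.006],1],
    [[0.1,-0.8,3],[0,0.005,0.006],1],
    [[0.1,-0.8,3.5],[0,0.005,0.006],1],
    [[0.1,-0.8,3.5],[0,0.005,0.006],1],
    [[0.1,-0.8,3.5],[0,0.005,0.006],1],
    [[0.1,-0.8,3.5],[0,0.005,0.006],1],
    [[0.1,-0.8,3.5],[0,0.005,0.006],1],
    [[0.1,-0.8,3.5],[0,0.005,0.006],1]
  ]
}}

```text
time: 3.53
tool_pos: [0.4805, -0.2503, 0.0853]
ee_rot: [3.14, -0.004, -3.09]
wrist_force: [-0.4, -0.4, 0.5]
width: 0.094
```

```bash
python3 snap.py 2 wrist; python3 -c "
from h import *
delta([.4818,-.2514,.088],3.193)"
```

```text
t 3.58 at [ 0.4805 -0.2503  0.0852] [ 3.1403 -0.0036 -3.0903] F [-0.3 -0.2  0.1] w 0.094 J [-0.58  0.14  1.59 -0.    1.42 -2.21]
MOVE cm [-0.13, -0.12, -0.28] rot [0.001, -0.004, -0.0]
```

View pics/wrist2.png

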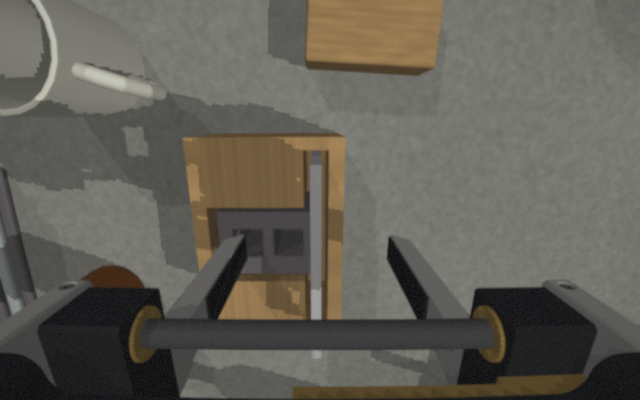

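>>> {"method": "apply_moves", "body": {
  "moves": [
    [[-0.1,-0.1,-0.2],[0,-0.004,0],1],
    [[-0.1,-0.1,-0.2],[0,-0.004,0],0],
    [[-0.1,-0.1,-0.2],[0,-0.004,0],0],
    [[-0.1,-0.1,-0.2],[0,-0.004,0],0],
    [[-0.1,-0.1,-0.2],[0,-0.004,0],0],
    [[-0.1,-0.1,-0.2],[0,-0.004,0],0],
    [[-0.1,-0.1,-0.2],[0,-0.004,0],0],
    [[-0.1,-0.1,-0.2],[0,-0.004,0],0],
    [[-0.1,-0.1,-0.2],[0,-0.004,0],0],
    [[-0.1,-0.1,-0.2],[0,-0.004,0],0]
  ]
}}

```text
time: 4.42
tool_pos: [0.4812, -0.251, 0.0866]
ee_rot: [3.14, -0.001, -3.09]
wrist_force: [-0.5, 0.4, 0.2]
width: 0.0373
```

>>> {"method": "apply_moves", "body": {
  "moves": [
    [[0,0,0],[0,0,0],0],
    [[0,0,0],[0,0,0],0],
    [[0,0,0],[0,0,0],0],
    [[0,0,0],[0,0,0],0],
    [[0,0,0],[0,0,0],0],
    [[0,0,0],[0,0,0],0],
    [[0,0,0],[0,0,0],0],
    [[0,0,0],[0,0,0],0],
    [[0,0,-0.3],[0,0,0],0],
    [[0,0,-1],[0,0,0],0]
  ]
}}

```text
time: 5.25
tool_pos: [0.4799, -0.2503, 0.095]
ee_rot: [3.137, -0.004, -3.09]
wrist_force: [-0.2, -0.3, -2.8]
width: 0.0058
```

```bash
python3 -c "
from h import *
delta([.4818,-.2514,.19],3.193)"
```

```text
t 5.25 at [ 0.4799 -0.2503  0.095 ] [ 3.137  -0.0041 -3.0905] F [-0.2 -0.3 -2.8] w 0.0058 J [-0.59  0.13  1.57  0.    1.44 -2.21]
MOVE cm [-0.14, -0.08, -9.51] rot [0.005, -0.004, -0.0]
```

>>> {"method": "apply_moves", "body": {
  "moves": [
    [[0,0,-1],[0,0,0],0],
    [[0,0,-2.2],[0,0,0],0],
    [[0,0,-3.5],[0,0,0],0],
    [[0,0,-5],[0,0,0],0],
    [[0,0,-6.5],[0,0,0],0],
    [[0,0,-8],[0,0,0],0],
    [[0,0,-9.5],[0,0,0],0],
    [[0,0,-9.5],[0,0,0],0],
    [[0,0,-9.5],[0,0,0],0],
    [[0,0,-9.5],[0,0,0],0]
  ]
}}

```text
time: 6.08
tool_pos: [0.481, -0.2511, 0.1913]
ee_rot: [3.139, -0.001, -3.09]
wrist_force: [0.2, -0.0, -3.5]
width: 0.0056
```

```bash
python3 snap.py 3 side; python3 -c "
from h import *
crop('pics/side3.png','pics/side3c.png',230,120,200,200,3)
delta([.47,.05,.19],3.193+.1)"
```

```text
t 6.13 at [ 0.4808 -0.2509  0.1906] [ 3.1384e+00 -2.0000e-03 -3.0904e+00] F [-0.5 -0.2 -3.7] w 0.0056 J [-0.59  0.08  1.44  0.    1.63 -2.21]
MOVE cm [-0.47, 30.11, 0.15] rot [0.003, -0.002, -0.1]
```

View pics/side3c.png

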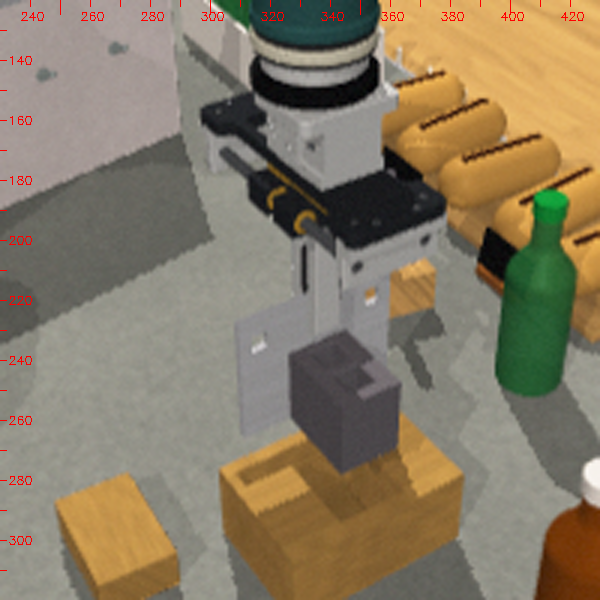

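```bash
python3 -c "
from h import *
delta([.475,.08,.14],3.193+.17)"
```

```text
t 6.13 at [ 0.4808 -0.2509  0.1906] [ 3.1384e+00 -2.0000e-03 -3.0904e+00] F [-0.5 -0.2 -3.7] w 0.0056 J [-0.59  0.08  1.44  0.    1.63 -2.21]
MOVE cm [-1.13, 33.06, 5.16] rot [0.003, -0.002, -0.17]
```

>>> {"method": "apply_moves", "body": {
  "moves": [
    [[0,1.5,0],[0,0,0],0],
    [[0,4,0],[0,0,-0.02],0],
    [[-0.2,7.5,0],[0,0,-0.04],0],
    [[-0.4,11,0],[0,0,-0.06],0],
    [[-0.5,14.5,0],[0,0,-0.08],0],
    [[-0.7,18,0],[0,0,-0.1],0],
    [[-0.8,22,0],[0,0,-0.12],0],
    [[-0.9,26,0.5],[0,0,-0.14],0],
    [[-1,29.5,2],[0,0,-0.16],0],
    [[-1.1,32,3.5],[0.003,-0.002,-0.17],0]
  ]
}}

```text
time: 6.97
tool_pos: [0.4748, 0.0727, 0.1569]
ee_rot: [3.141, 0.003, -2.917]
wrist_force: [0.1, -0.9, -3.0]
width: 0.0055
```

>>> {"method": "apply_moves", "body": {
  "moves": [
    [[0,0.8,1],[0,0,0],0],
    [[0,1,1.7],[0,0,0],0],
    [[0,1,1.7],[0,0,0],0],
    [[0,1,1.7],[0,0,0],0],
    [[0,1,1.7],[0,0,0],0],
    [[0,1,1.7],[0,0,0],0],
    [[0,1,1.7],[0,0,0],0],
    [[0,1,1.7],[0,0,0],0],
    [[0,1,1.7],[0,0,0],0],
    [[0,1,1.7],[0,0,0],0]
  ]
}}

```text
time: 7.8
tool_pos: [0.4739, 0.0784, 0.1405]
ee_rot: [-3.14, 0.002, -2.921]
wrist_force: [-0.6, 0.5, -3.0]
width: 0.0059
```

```bash
python3 -c "
from h import *
delta([.475,.08,.083],3.193+.17)"
```

```text
t 7.8 at [0.4739 0.0784 0.1405] [-3.1404e+00  2.0000e-03 -2.9210e+00] F [-0.6  0.5 -3. ] w 0.0059 J [ 0.05 -0.04  1.66 -0.    1.52 -1.74]
MOVE cm [-0.14, 0.14, 5.75] rot [-0.001, 0.002, -0.001]
```

Lower to near contact, then creep.

>>> {"method": "apply_moves", "body": {
  "moves": [
    [[0,0,1],[0,0.002,0],0],
    [[0,0,2],[0,0.002,0],0],
    [[0,0,3],[0,0.002,0],0],
    [[0,0,4],[0,0.002,0],0],
    [[0,0,4.7],[0,0.002,0],0],
    [[0,0,5.1],[0,0.002,0],0],
    [[0,0,5.3],[0,0.002,0],0],
    [[0,0,5.4],[0,0.002,0],0],
    [[0,0,5.5],[0,0.002,0],0],
    [[0,0,5.5],[0,0.002,0],0]
  ]
}}

```text
time: 8.63
tool_pos: [0.4741, 0.0787, 0.0856]
ee_rot: [-3.14, 0.0, -2.92]
wrist_force: [-0.4, 0.4, -2.8]
width: 0.0057
```

>>> {"method": "apply_moves", "body": {
  "moves": [
    [[0,0,0.1],[0,0,0],0],
    [[0,0,0.1],[0,0,0],0],
    [[0,0,0.2],[0,0,0],0],
    [[0,0,0.2],[0,0,0],0],
    [[0,0,0.25],[0,0,0],0],
    [[0,0,0.25],[0,0,0],0],
    [[0,0,0.25],[0,0,0],0],
    [[0,0,0.25],[0,0,0],0],
    [[0,0,0.25],[0,0,0],0],
    [[0,0,0.25],[0,0,0],0]
  ]
}}

```text
time: 9.47
tool_pos: [0.4738, 0.0787, 0.0827]
ee_rot: [-3.14, -0.0, -2.92]
wrist_force: [0.6, 0.6, -1.6]
width: 0.0057
```

>>> {"method": "apply_moves", "body": {
  "moves": [
    [[0,0,0.08],[0,0,0],0],
    [[0,0,0.08],[0,0,0],0],
    [[0,0,0.08],[0,0,0],0.5],
    [[0,0,0.08],[0,0,0],0.5],
    [[0,0,0.08],[0,0,0],0.5],
    [[0,0,0.08],[0,0,0],0.5],
    [[0,0,0.08],[0,0,0],0.5],
    [[0,0,0],[0,0,0],0.5],
    [[0,0,-1],[0,0,0],0.5],
    [[0,0,-3],[0,0,0],0.5]
  ]
}}

```text
time: 10.3
tool_pos: [0.4719, 0.0786, 0.1109]
ee_rot: [-3.142, -0.006, -2.92]
wrist_force: [-0.5, -0.4, 0.3]
width: 0.0466
```

```bash
python3 -c "
from h import *
delta([.475,.03,.24],1.793)"
```

```text
t 10.3 at [0.4719 0.0786 0.1109] [-3.1415 -0.0062 -2.9204] F [-0.5 -0.4  0.3] w 0.0466 J [ 0.05 -0.02  1.7  -0.    1.47 -1.74]
MOVE cm [0.84, -4.81, -12.9] rot [-0.005, -0.005, 1.57]
```

>>> {"method": "apply_moves", "body": {
  "moves": [
    [[0,0,-3],[0,0,0],1],
    [[0,0,-6],[0,0,0],1],
    [[0.8,-1,-9],[0,0,0.12],1],
    [[0.8,-2,-11],[0,0,0.24],1],
    [[0.8,-3.5,-13],[0,0,0.36],1],
    [[0.8,-4.5,-13],[0,0,0.48],1],
    [[0.8,-4.5,-13],[0,0,0.6],1],
    [[0.8,-4.5,-13],[0,0,0.72],1],
    [[0.8,-4.5,-13],[0,0,0.84],1],
    [[0.8,-4.5,-13],[0,0,0.96],1]
  ]
}}

```text
time: 11.13
tool_pos: [0.476, 0.033, 0.2438]
ee_rot: [-3.141, 0.002, 2.397]
wrist_force: [-0.4, -0.3, -0.4]
width: 0.0935
```

```bash
python3 -c "
from h import *
delta([.484,.035,.24],1.793)"
```

```text
t 11.13 at [0.476  0.033  0.2438] [-3.1413e+00  1.5000e-03  2.3966e+00] F [-0.4 -0.3 -0.4] w 0.0935 J [-0.05 -0.08  1.49 -0.    1.73 -0.87]
MOVE cm [-0.46, 0.69, 0.38] rot [0.0, 0.002, 0.604]
```

>>> {"method": "apply_moves", "body": {
  "moves": [
    [[-0.4,0.7,0.4],[0,0,0.12],1],
    [[-0.4,0.7,0.4],[0,0,0.24],1],
    [[-0.4,0.7,0.4],[0,0,0.36],1],
    [[-0.4,0.7,0.4],[0,0,0.48],1],
    [[-0.4,0.7,0.4],[0,0,0.59],1],
    [[-0.4,0.7,0.4],[0,0,0.59],1],
    [[-0.4,0.7,0.4],[0,0,0.59],1],
    [[-0.4,0.7,0.4],[0,0,0.59],1],
    [[-0.4,0.7,0.4],[0,0,0.59],1],
    [[-0.4,0.7,0.4],[0,0,0.59],1]
  ]
}}

```text
time: 11.97
tool_pos: [0.4835, 0.0356, 0.2389]
ee_rot: [-3.141, 0.001, 1.814]
wrist_force: [0.2, 0.8, -0.4]
width: 0.0941
```

```bash
python3 snap.py 4 wrist,scene,side; python3 -c "
from h import *
delta([.484,.035,.24],1.793)"
```

```text
t 12.12 at [0.4835 0.0357 0.2388] [-3.1411e+00  1.0000e-03  1.8133e+00] F [ 0.6 -0.1  0.2] w 0.0939 J [-0.04 -0.06  1.48 -0.    1.72 -0.29]
MOVE cm [-0.08, 0.03, -0.12] rot [-0.001, 0.001, 0.02]
```

View pics/wrist4.png

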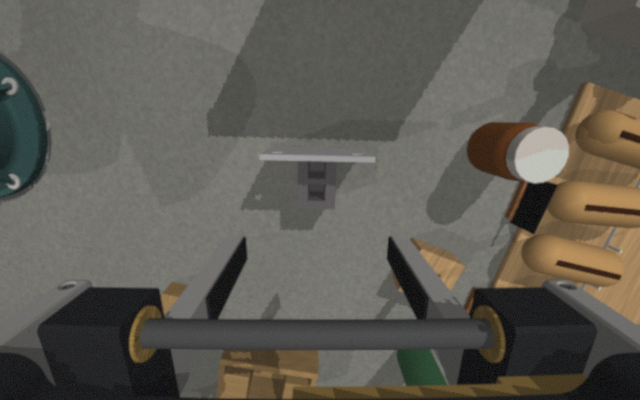

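View pics/side4.png

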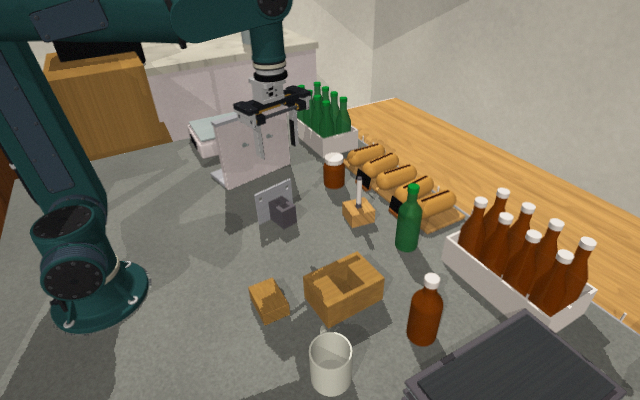

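```bash
python3 -c "
from h import *
crop('pics/wrist4.png','pics/w4c.png',250,140,135,85,5)"
```

```text
(no output)
```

View pics/w4c.png

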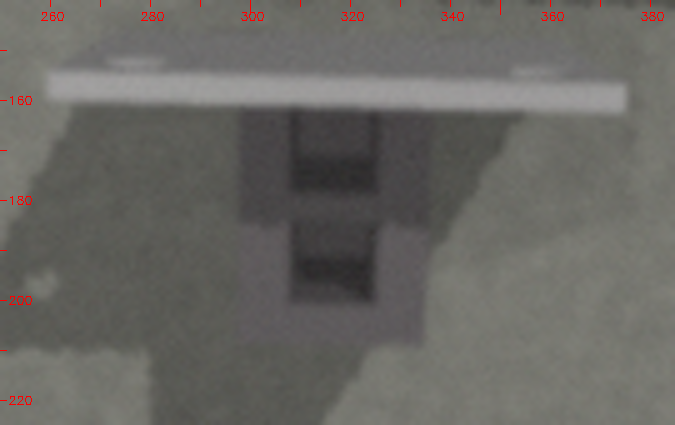

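Run:
```python
from h import *
import pickle
np.set_printoptions(precision=4,suppress=True)
W=pickle.load(open('pics/wrist4.pkl','rb'))
m=lambda L:np.array(L)/1000.
a=[(W,m([[-6,60,100],[0,60,100],[-6,-60,100],[0,-60,100],[-70,23,60],[-70,-23,60]]),[[259.4,160.2],[259.4,154.4],[375.2,162.6],[375.2,156.6],[297.4,209.2],[334.8,209.2]])]
p,r=fit(a,[.48,.08,1.8],0);print(p,r)
t=p[:2]+R.from_euler('z',p[2]).apply([-.046,0,0])[:2]
print('block',t)
delta([*t,.12],p[2]);delta([*t,.037],p[2])
```

```text
[0.4738 0.0807 1.7938] [ 0.1727  0.1281 -0.0209  0.1228 -0.3569 -0.032   0.0656  0.1856  0.1097
 -0.6158  0.0546  0.081 ]
block [0.484  0.0359]
t 12.12 at [0.4835 0.0357 0.2388] [-3.1411  0.001   1.8133] F [ 0.6 -0.1  0.2] w 0.0939 J [-0.04 -0.06  1.48 -0.    1.72 -0.29]
MOVE cm [0.02, 0.06, 11.88] rot [-0.001, 0.001, 0.02]
t 12.12 at [0.4835 0.0357 0.2388] [-3.1411  0.001   1.8133] F [ 0.6 -0.1  0.2] w 0.0939 J [-0.04 -0.06  1.48 -0.    1.72 -0.29]
MOVE cm [0.03, 0.06, 20.18] rot [-0.001, 0.001, 0.02]
```

>>> {"method": "apply_moves", "body": {
  "moves": [
    [[0,0,2],[0,0,0.018],1],
    [[0,0,5],[0,0,0.018],1],
    [[0,0,8],[0,0,0.018],1],
    [[0,0,11],[0,0,0.018],1],
    [[0,0,14],[0,0,0.018],1],
    [[0,0,16],[0,0,0.018],1],
    [[0,0,17],[0,0,0.018],1],
    [[0,0,17],[0,0,0.018],1],
    [[0,0,17],[0,0,0.018],1],
    [[0,0,17],[0,0,0.018],1]
  ]
}}

```text
time: 12.95
tool_pos: [0.4849, 0.0354, 0.0707]
ee_rot: [3.139, 0.002, 1.795]
wrist_force: [-1.2, 0.2, 0.7]
width: 0.0939
```

```bash
python3 -c "
from h import *
delta([.484,.0359,.04],1.7938)"
```

```text
t 12.95 at [0.4849 0.0354 0.0707] [3.1388e+00 2.0000e-03 1.7949e+00] F [-1.2  0.2  0.7] w 0.0939 J [-0.04  0.02  1.74 -0.    1.38 -0.27]
MOVE cm [0.08, -0.09, 3.07] rot [0.003, 0.002, 0.001]
```

>>> {"method": "apply_moves", "body": {
  "moves": [
    [[0.1,-0.1,1.5],[0.002,0.002,0],1],
    [[0.1,-0.1,2.5],[0.002,0.002,0],1],
    [[0.1,-0.1,3],[0.002,0.002,0],1],
    [[0.1,-0.1,3],[0.002,0.002,0],1],
    [[0.1,-0.1,3],[0.002,0.002,0],0.6],
    [[0.1,-0.1,3],[0.002,0.002,0],0.6],
    [[0.1,-0.1,3],[0.002,0.002,0],0.6],
    [[0.1,-0.1,3],[0.002,0.002,0],0.6],
    [[0.1,-0.1,3],[0.002,0.002,0],0.6],
    [[0.1,-0.1,3],[0.002,0.002,0],0.6]
  ]
}}

```text
time: 13.78
tool_pos: [0.4825, 0.0362, 0.039]
ee_rot: [-3.14, -0.001, 1.795]
wrist_force: [0.5, 0.4, -0.6]
width: 0.0585
```

>>> {"method": "apply_moves", "body": {
  "moves": [
    [[0,0,0],[0,0,0],0.4],
    [[0,0,0],[0,0,0],0.4],
    [[0,0,0],[0,0,0],0.4],
    [[0,0,0],[0,0,0],0.4],
    [[0,0,0],[0,0,0],0.4],
    [[0,0,0],[0,0,0],0.3],
    [[0,0,0],[0,0,0],0.3],
    [[0,0,0],[0,0,0],0],
    [[0,0,0],[0,0,0],0],
    [[0,0,0],[0,0,0],0]
  ]
}}

```text
time: 14.62
tool_pos: [0.4824, 0.0362, 0.0388]
ee_rot: [-3.139, -0.001, 1.795]
wrist_force: [0.7, 0.7, 0.2]
width: 0.046
```

```bash
python3 -c "
from h import *
delta([.484,.0359,.04],1.7938)"
```

```text
t 14.62 at [0.4824 0.0362 0.0388] [-3.1394e+00 -8.0000e-04  1.7948e+00] F [0.7 0.7 0.2] w 0.046 J [-0.04  0.05  1.78  0.    1.31 -0.27]
MOVE cm [-0.06, 0.15, -0.12] rot [-0.002, -0.001, 0.001]
```

```bash
python3 -c "
from h import *
delta([.539,.202,.106],1.7938)"
```

```text
t 14.62 at [0.4824 0.0362 0.0388] [-3.1394e+00 -8.0000e-04  1.7948e+00] F [0.7 0.7 0.2] w 0.046 J [-0.04  0.05  1.78  0.    1.31 -0.27]
MOVE cm [14.92, 9.18, -6.72] rot [-0.002, -0.001, 0.001]
```

>>> {"method": "apply_moves", "body": {
  "moves": [
    [[0,0,-0.5],[0,0,0],0],
    [[0,0,-2],[0,0,0],0],
    [[0.5,0.3,-4],[0,0,0],0],
    [[2.5,1.5,-6],[0,0,0],0],
    [[5,3,-6.7],[0,0,0],0],
    [[8,5,-6.7],[0,0,0],0],
    [[11,7,-6.7],[0,0,0],0],
    [[13.5,8.5,-6.7],[0,0,0],0],
    [[14.9,9.2,-6.7],[0,0,0],0],
    [[14.9,9.2,-6.7],[0,0,0],0]
  ]
}}

```text
time: 15.45
tool_pos: [0.5387, 0.2047, 0.1047]
ee_rot: [-3.137, -0.002, 1.799]
wrist_force: [-0.7, -0.4, -3.1]
width: 0.0456
```

>>> {"method": "apply_moves", "body": {
  "moves": [
    [[0,0,0],[0,0,0],0],
    [[0,0,0],[0,0,0],0],
    [[0,0,0],[0,0,0],0],
    [[0,0,0],[0,0,0],0],
    [[0,0,0],[0,0,0],0],
    [[0,0,0],[0,0,0],0],
    [[0,0,0],[0,0,0],0],
    [[0,0,0],[0,0,0],0],
    [[0,0,0],[0,0,0],0],
    [[0,0,0],[0,0,0],0]
  ]
}}

```text
time: 16.28
tool_pos: [0.5391, 0.2018, 0.1057]
ee_rot: [-3.139, -0.001, 1.795]
wrist_force: [0.5, -0.5, -3.4]
width: 0.0461
```

```bash
python3 snap.py 5 wrist,scene,side; python3 -c "
from h import *
delta([.539,.202,.106],1.7938)"
```

```text
t 16.43 at [0.5391 0.2019 0.1057] [-3.1392e+00 -9.0000e-04  1.7948e+00] F [ 0.4  0.2 -3.2] w 0.0457 J [0.26 0.19 1.48 0.   1.47 0.04]
MOVE cm [0.01, -0.01, -0.03] rot [-0.002, -0.001, 0.001]
```

View pics/wrist5.png

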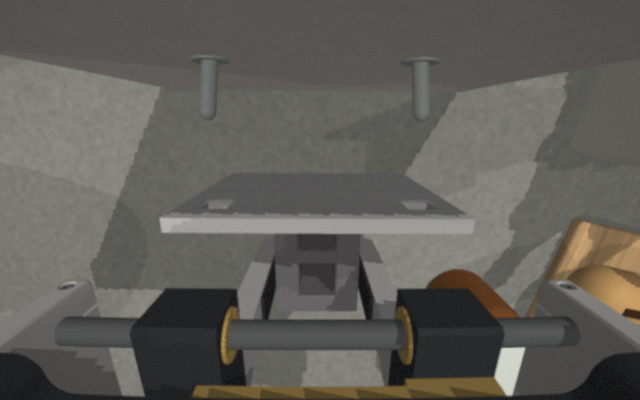

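View pics/scene5.png

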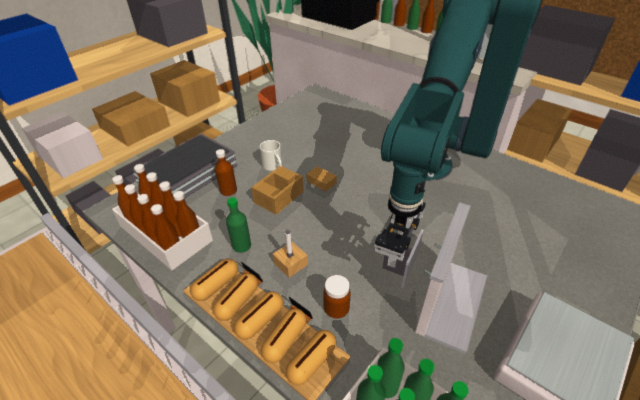

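View pics/side5.png

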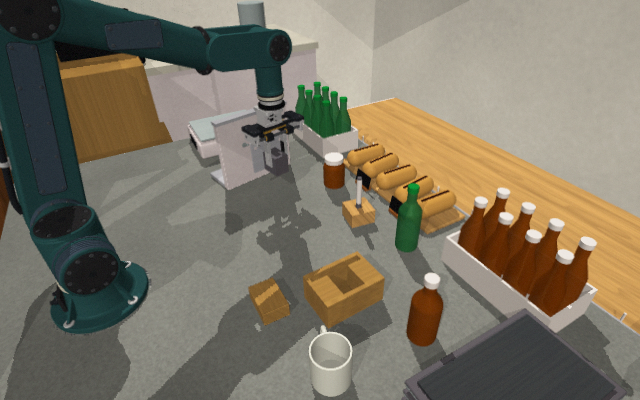

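```bash
python3 -c "
from h import *
crop('pics/wrist5.png','pics/w5a.png',180,40,270,90,3)
crop('pics/wrist5.png','pics/w5b.png',150,165,160,75,5)
crop('pics/wrist5.png','pics/w5c.png',330,165,160,75,5)"
```

```text
(no output)
```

View pics/w5a.png

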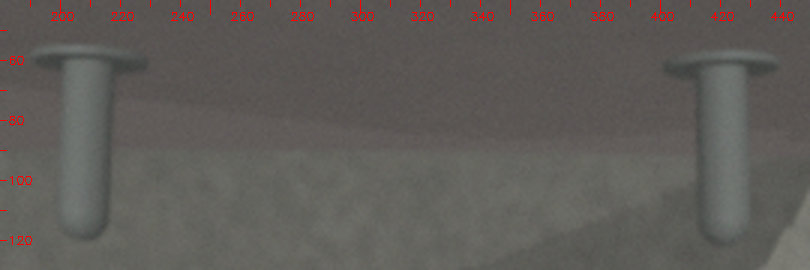

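View pics/w5b.png

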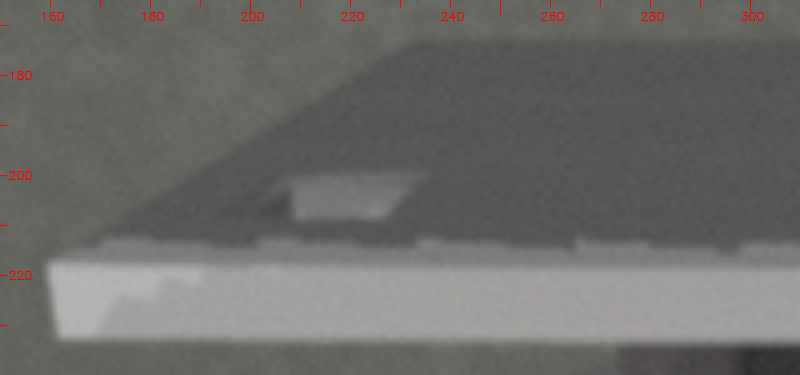

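View pics/w5c.png

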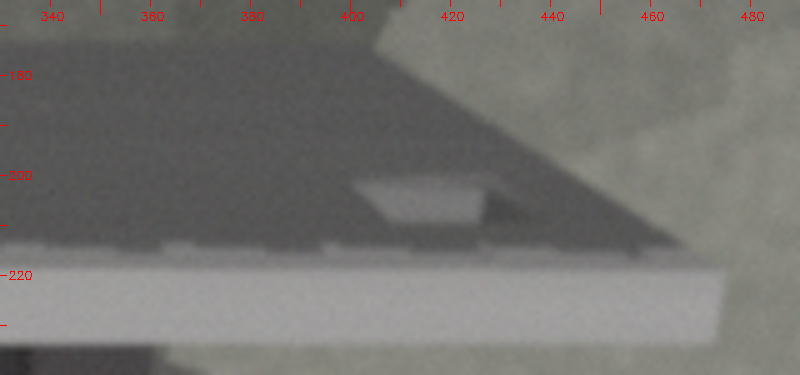

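```bash
cat > rel.py <<'E'
from h import *
import pickle
np.set_printoptions(precision=4,suppress=True)
m=lambda L:np.array(L)/1000.
def run(tag,cad,pins,zc,z0):
    W=pickle.load(open(f'pics/wrist{tag}.pkl','rb'))
    CL=m([[0,60,100],[-6,60,100],[0,-60,100],[-6,-60,100],[0,60,0],[0,-60,0]])[:len(cad)]
    f=lambda p:(proj(W,R.from_euler('xyz',[p[4],p[5],p[3]]).apply(CL)+p[:3])-np.array(cad)).ravel()
    s=least_squares(f,[.53,.24,zc,1.79,0,0]);print('caddy x y z yaw roll pitch',s.x,'res',s.fun.round(2))
    PL=m([[-22,45,143],[-22,-45,143],[-1,45,135.3],[-1,-45,135.3]])[:len(pins)]
    g=lambda p:(proj(W,R.from_euler('z',p[2]).apply(PL)+[p[0],p[1],0])-np.array(pins)).ravel()
    q=least_squares(g,[.516,.305,1.79]);print('panel',q.x,'res',q.fun.round(2))
    g4=lambda p:(proj(W,R.from_euler('z',p[2]).apply(PL)+[p[0],p[1],p[3]])-np.array(pins)).ravel()
    q4=least_squares(g4,[.516,.305,1.79,0]);print('panel+dz',q4.x,'res',q4.fun.round(2))
    for Q in(q,q4):
        print('caddy in panel xy (mm)',1000*R.from_euler('z',-Q.x[2]).apply([*(s.x[:2]-Q.x[:2]),0]),'yaw diff',s.x[3]-Q.x[2])
if __name__=='__main__':
    run(5,[[159.6,217.4],[161.4,233.2],[475,218.6],[473.2,234],[232.4,173],[404.6,174.4]],[[207.7,112],[421,113],[209.5,59.5],[420.4,60.8]],.067,0)
E
python3 rel.py
```

```text
caddy x y z yaw roll pitch [ 0.5307  0.2465  0.0673  1.7939 -0.0089  0.0067] res [-0.41  0.41  0.08 -0.67  0.48  0.43 -0.07 -0.1   1.12  0.44 -1.26 -0.58]
panel [0.5153 0.3065 1.7883] res [-0.1  -1.09  0.33 -0.85  0.33  1.01 -0.56  0.86]
panel+dz [0.5154 0.3065 1.7883 0.0004] res [-0.42 -0.99  0.65 -0.74  0.02  0.96 -0.25  0.82]
caddy in panel xy (mm) [-61.8914  -2.039    0.    ] yaw diff 0.005645852385399719
caddy in panel xy (mm) [-61.8392  -2.0351   0.    ] yaw diff 0.005640549811240847
```

>>> {"method": "apply_moves", "body": {
  "moves": [
    [[0.4,-0.1,0],[0,0,0.002],0],
    [[1,-0.2,0],[0,0,0.005],0],
    [[1.6,-0.2,0],[0,0,0.005],0],
    [[2.2,-0.2,0],[0,0,0.005],0],
    [[2.8,-0.2,0],[0,0,0.005],0],
    [[3.2,-0.2,0],[0,0,0.005],0],
    [[3.2,-0.2,0],[0,0,0.005],0],
    [[3.2,-0.2,0],[0,0,0.005],0],
    [[3.2,-0.2,0],[0,0,0.005],0],
    [[3.2,-0.2,0],[0,0,0.005],0]
  ]
}}

```text
time: 17.27
tool_pos: [0.5301, 0.2324, 0.1057]
ee_rot: [-3.139, -0.001, 1.79]
wrist_force: [0.0, -0.8, -3.0]
width: 0.0459
```

```bash
python3 snap.py 6 wrist; python3 -c "
from h import *
delta([.539,.202,.1058],1.7883)
crop('pics/wrist6.png','pics/w6a.png',150,20,340,240,2)
crop('pics/wrist6.png','pics/w6b.png',150,90,160,150,5)
crop('pics/wrist6.png','pics/w6c.png',330,90,160,150,5)"
```

```text
t 17.32 at [0.5301 0.2323 0.1057] [-3.1391e+00 -8.0000e-04  1.7894e+00] F [-1.  -0.5 -2.8] w 0.046 J [0.31 0.2  1.47 0.   1.47 0.1 ]
MOVE cm [-3.15, 0.21, -0.01] rot [-0.003, -0.001, 0.001]
```

View pics/w6b.png

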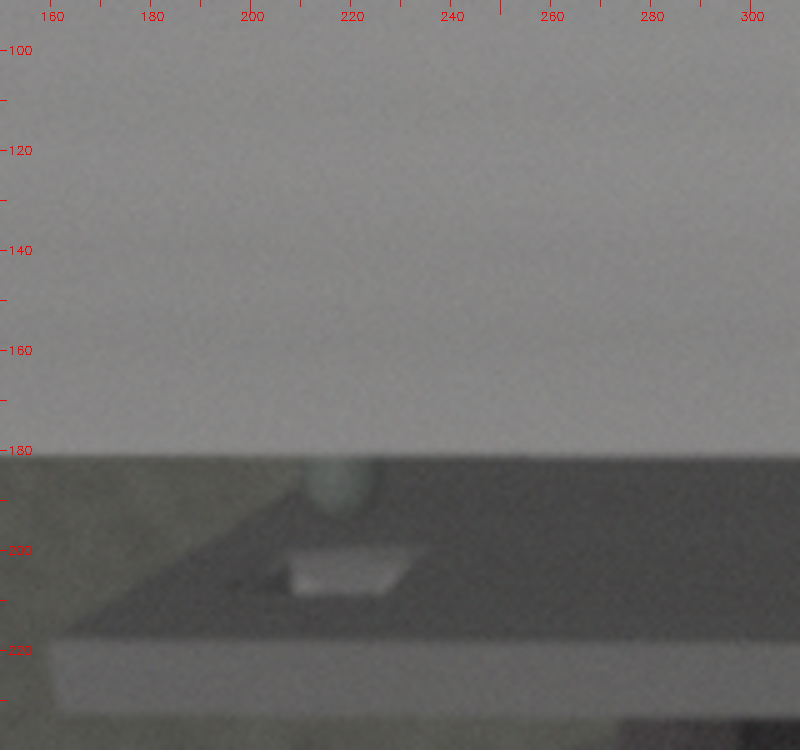

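View pics/w6c.png

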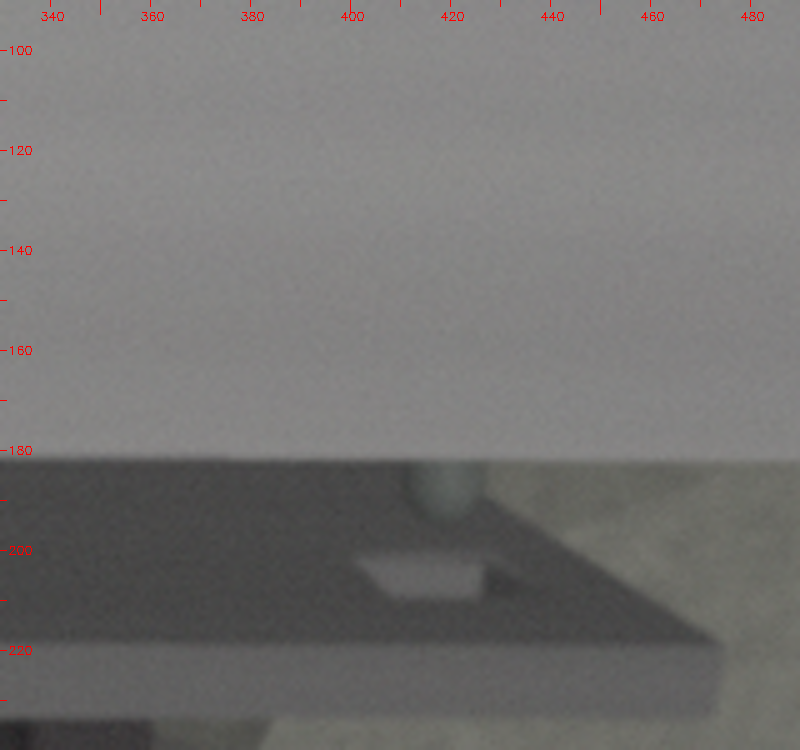

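Run:
```python
from rel import *
run(6,[[160,217.6],[161.6,232.6],[474.2,218.4],[472.8,233.2]],[[217.6,186],[419.8,187]],.067,0)
```

```text
caddy x y z yaw roll pitch [0.5227 0.2686 0.0669 1.7858 0.0062 0.0918] res [ 0.02 -0.08 -0.01  0.09  0.13 -0.15 -0.14  0.15]
panel [0.5157 0.3061 1.7844] res [ 1.15 -0.1  -1.14 -0.12]
panel+dz [0.5156 0.3064 1.7844 0.0015] res [-0. -0.  0. -0.]
caddy in panel xy (mm) [-38.1805   1.0712   0.    ] yaw diff 0.001348609095519926
caddy in panel xy (mm) [-38.4606   1.0629   0.    ] yaw diff 0.001365036847476464
```

>>> {"method": "apply_moves", "body": {
  "moves": [
    [[0.1,0.05,0.04],[0,0,0],0],
    [[0.4,0.05,0.15],[0,0,0],0],
    [[0.7,0.05,0.25],[0,0,0],0],
    [[1.0,0.05,0.36],[0,0,0],0],
    [[1.3,0.05,0.47],[0,0,0],0],
    [[1.5,0.05,0.55],[0,0,0],0],
    [[1.5,0.05,0.55],[0,0,0],0],
    [[1.5,0.05,0.55],[0,0,0],0],
    [[1.5,0.05,0.55],[0,0,0],0],
    [[1.5,0.05,0.55],[0,0,0],0]
  ]
}}

```text
time: 18.15
tool_pos: [0.5273, 0.2473, 0.1003]
ee_rot: [-3.139, -0.001, 1.79]
wrist_force: [0.1, 0.1, -2.5]
width: 0.0455
```

```bash
python3 snap.py 7 wrist,side; python3 -c "
from h import *
delta([.539,.202,.1058],1.7883)
crop('pics/side7.png','pics/s7.png',200,90,130,110,6)"
```

```text
t 18.25 at [0.5273 0.2472 0.1003] [-3.1393e+00 -9.0000e-04  1.7896e+00] F [ 0.3  0.9 -3. ] w 0.046 J [0.34 0.21 1.47 0.   1.46 0.12]
MOVE cm [-4.67, 0.16, -0.55] rot [-0.002, -0.001, 0.001]
```

View pics/wrist7.png

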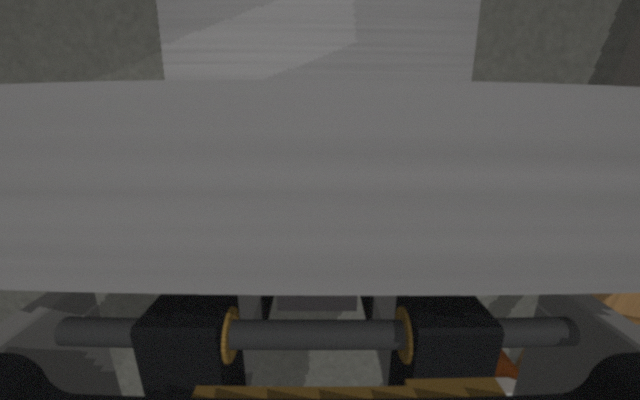

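View pics/s7.png

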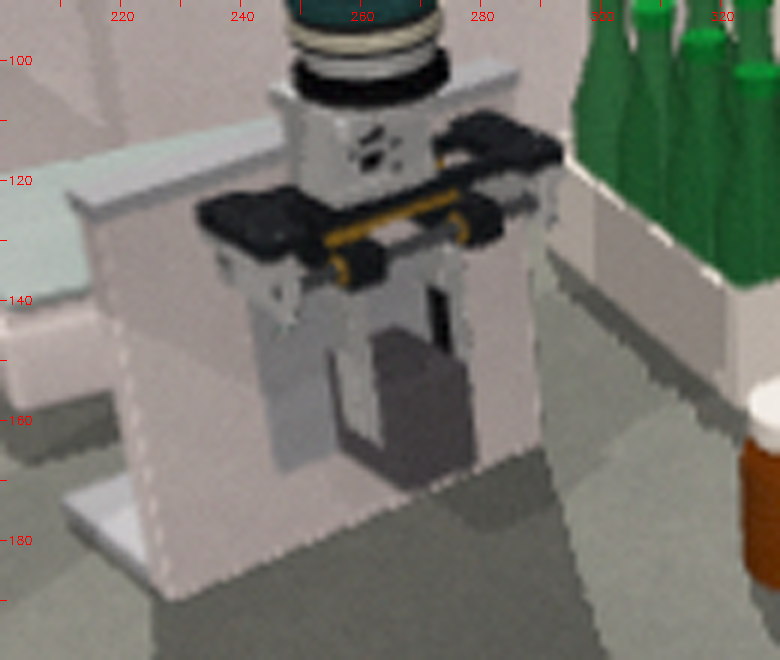

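>>> {"method": "apply_moves", "body": {
  "moves": [
    [[0.2,0,0.07],[0,0,0],0],
    [[0.4,0,0.15],[0,0,0],0],
    [[0.6,0,0.22],[0,0,0],0],
    [[0.8,0,0.29],[0,0,0],0],
    [[1.0,0,0.36],[0,0,0],0],
    [[1.1,0,0.4],[0,0,0],0],
    [[1.2,0,0.44],[0,0,0],0],
    [[1.2,0,0.44],[0,0,0],0],
    [[1.2,0,0.44],[0,0,0],0],
    [[1.2,0,0.44],[0,0,0],0]
  ]
}}

```text
time: 19.08
tool_pos: [0.5247, 0.2591, 0.0959]
ee_rot: [-3.139, -0.001, 1.79]
wrist_force: [-0.1, 0.2, -2.1]
width: 0.0457
```

>>> {"method": "apply_moves", "body": {
  "moves": [
    [[0.1,0,0.04],[0,0,0],0],
    [[0.15,0,0.06],[0,0,0],0],
    [[0.2,0,0.08],[0,0,0],0],
    [[0.25,0,0.1],[0,0,0],0],
    [[0.3,0,0.11],[0,0,0],0],
    [[0.3,0,0.11],[0,0,0],0],
    [[0.3,0,0.11],[0,0,0],0],
    [[0.3,0,0.11],[0,0,0],0],
    [[0.3,0,0.11],[0,0,0],0],
    [[0.3,0,0.11],[0,0,0],0]
  ]
}}

```text
time: 19.92
tool_pos: [0.5243, 0.2609, 0.0951]
ee_rot: [-3.139, 0.001, 1.789]
wrist_force: [-0.1, -5.9, -1.7]
width: 0.0456
```

>>> {"method": "apply_moves", "body": {
  "moves": [
    [[-0.05,0,0.05],[0,0,0],0],
    [[-0.05,0,0.1],[0,0,0],0],
    [[-0.05,0,0.12],[0,0,0],0],
    [[-0.05,0,0.15],[0,0,0],0],
    [[-0.05,0,0.15],[0,0,0],0],
    [[-0.05,0,0.15],[0,0,0],0],
    [[-0.05,0,0.15],[0,0,0],0],
    [[-0.05,0,0.15],[0,0,0],0],
    [[-0.05,0,0.15],[0,0,0],0],
    [[-0.05,0,0.15],[0,0,0],0]
  ]
}}

```text
time: 20.75
tool_pos: [0.5246, 0.261, 0.0936]
ee_rot: [-3.14, 0.0, 1.789]
wrist_force: [1.6, -4.7, 0.4]
width: 0.0461
```

>>> {"method": "apply_moves", "body": {
  "moves": [
    [[0,0,0],[0,0,0],0.55],
    [[0,0,0],[0,0,0],0.6],
    [[0,0,0],[0,0,0],0.7],
    [[0,0,0],[0,0,0],0.7],
    [[0,0,0],[0,0,0],0.7],
    [[0,0,0],[0,0,0],0.7],
    [[0,0,0],[0,0,0],0.7],
    [[0,0,0],[0,0,0],0.7],
    [[0,0,0],[0,0,0],0.7],
    [[0,0,0],[0,0,0],0.7]
  ]
}}

```text
time: 21.58
tool_pos: [0.5241, 0.2615, 0.0933]
ee_rot: [-3.139, -0.001, 1.79]
wrist_force: [0.6, 0.0, 0.2]
width: 0.0658
```

```bash
python3 snap.py 8 side,scene; python3 -c "
from h import *
delta([.539,.202,.1058],1.7883)
crop('pics/side8.png','pics/s8.png',200,90,130,110,6)
crop('pics/scene8.png','pics/c8.png',360,180,130,130,6)"
```

```text
t 21.68 at [0.5241 0.2615 0.0932] [-3.1391e+00 -9.0000e-04  1.7898e+00] F [-0.9 -0.1  1.2] w 0.0658 J [0.37 0.22 1.47 0.   1.45 0.15]
MOVE cm [-6.13, 0.16, -1.26] rot [-0.003, -0.001, 0.001]
```

View pics/s8.png

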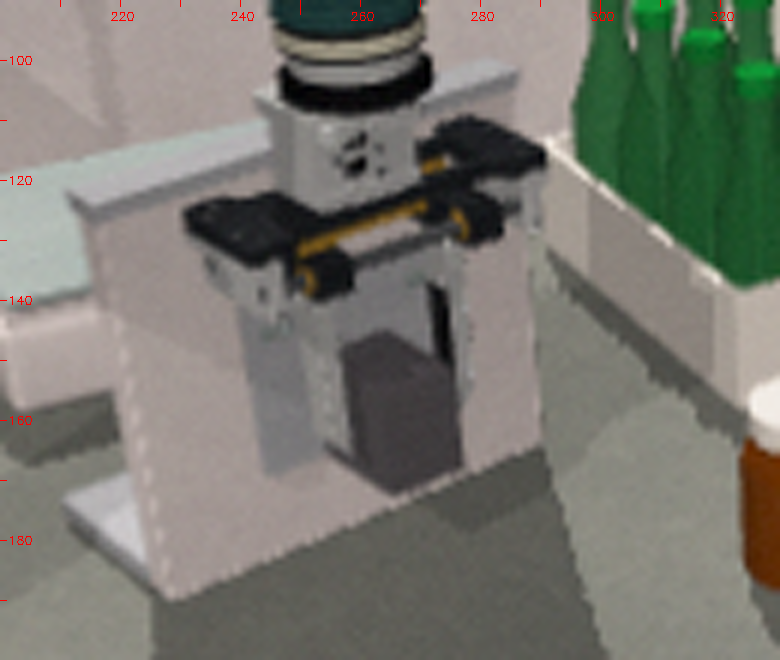

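View pics/c8.png

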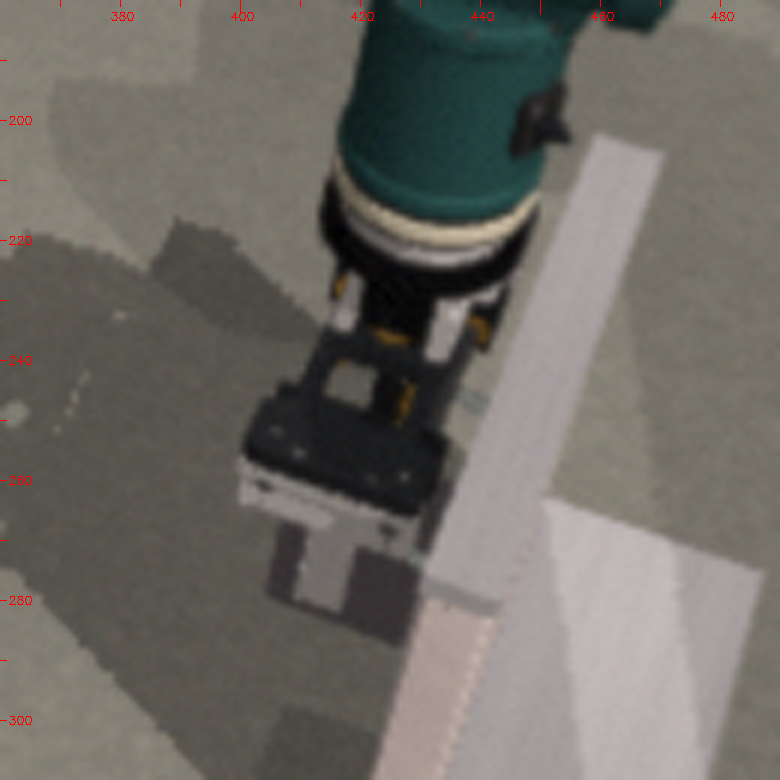

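>>> {"method": "apply_moves", "body": {
  "moves": [
    [[-0.2,0,-0.5],[0,0,0],0.7],
    [[-0.3,0,-2],[0,0,0],0.7],
    [[-0.3,0,-4],[0,0,0],0.7],
    [[-0.4,0,-7],[0,0,0],0.7],
    [[-1,0,-10],[0,0,0],0.7],
    [[-3,0,-13],[0,0,0],0.7],
    [[-6,0,-16],[0,0,0],0.7],
    [[-9.5,0,-16],[0,0,0],0.7],
    [[-13,0.5,-16],[0,0,0],0.7],
    [[-16.5,1.5,-16],[0,0,0],0.7]
  ]
}}

```text
time: 22.52
tool_pos: [0.5751, 0.1023, 0.2555]
ee_rot: [3.141, -0.0, 1.791]
wrist_force: [0.5, 0.5, -0.4]
width: 0.0655
```

```bash
python3 snap.py 9 side,scene,wrist; python3 -c "
from h import *
delta([.671,-.045,.25],1.79)
crop('pics/side9.png','pics/s9.png',200,90,130,110,6)
crop('pics/scene9.png','pics/c9.png',360,180,130,130,6)"
```

```text
t 22.67 at [0.5757 0.1013 0.2531] [-3.1389e+00 -9.0000e-04  1.7854e+00] F [-0.  -0.5 -0.4] w 0.0655 J [ 0.08  0.16  1.22  0.    1.76 -0.14]
MOVE cm [-16.33, 6.2, 0.28] rot [-0.003, -0.001, -0.005]
```

View pics/s9.png

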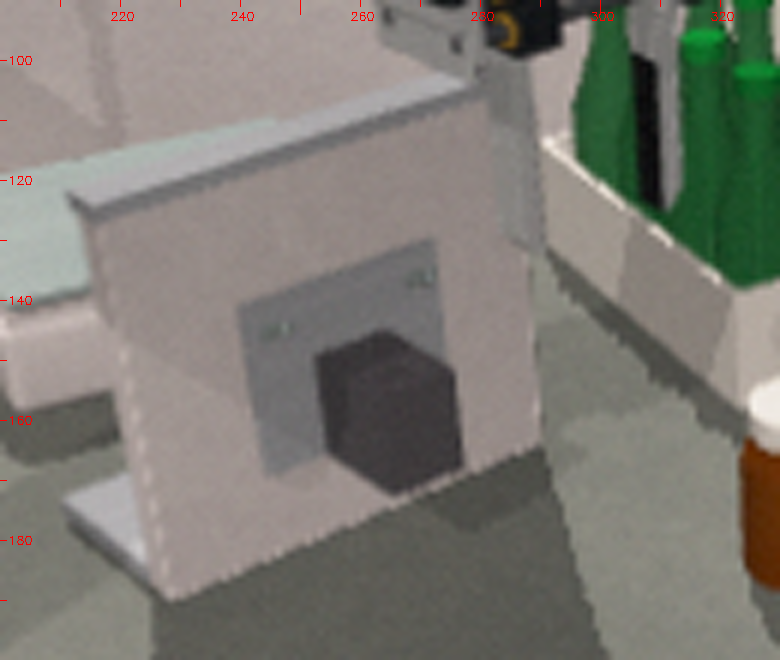

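View pics/c9.png

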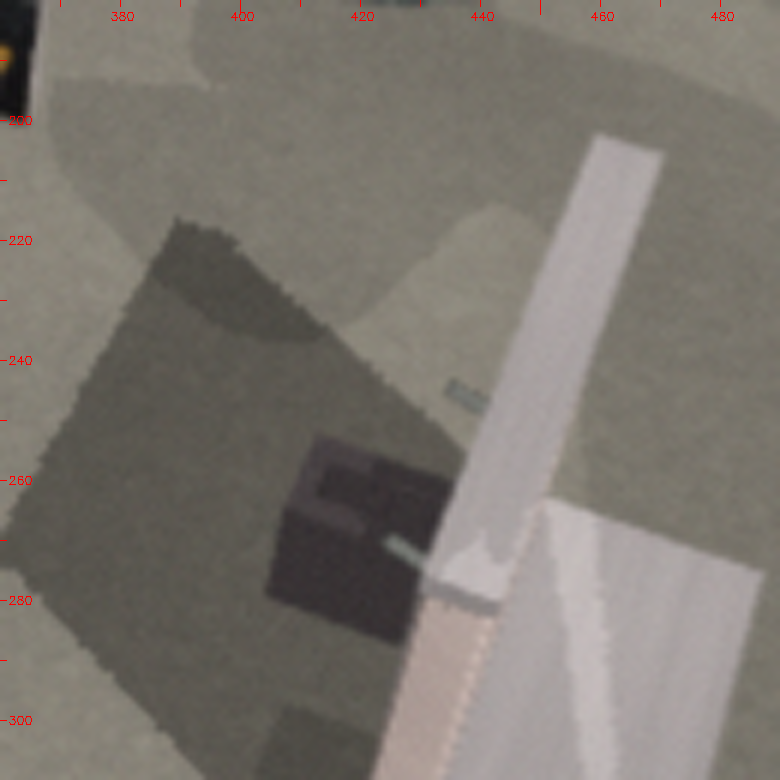

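View pics/wrist9.png

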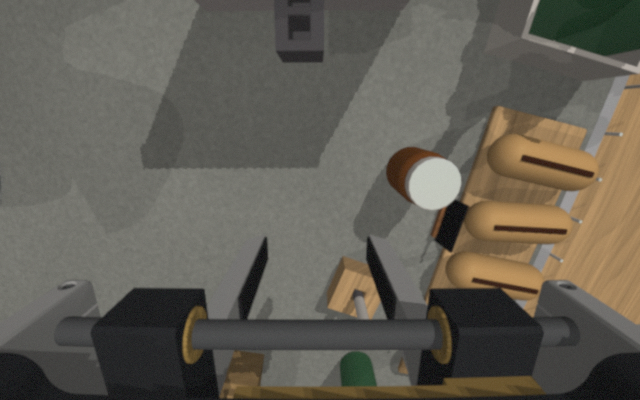

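```bash
python3 -c "
from h import *
delta([.684,-.11,.25],1.79)"
```

```text
t 22.67 at [0.5757 0.1013 0.2531] [-3.1389e+00 -9.0000e-04  1.7854e+00] F [-0.  -0.5 -0.4] w 0.0655 J [ 0.08  0.16  1.22  0.    1.76 -0.14]
MOVE cm [-22.96, 6.08, 0.27] rot [-0.003, -0.001, -0.005]
```

>>> {"method": "apply_moves", "body": {
  "moves": [
    [[-2,0.5,0],[0,0,0],0.7],
    [[-5,1.3,0],[0,0,0],0.7],
    [[-9,2.4,0.3],[0,0,0],0.7],
    [[-13,3.5,0.3],[0,0,0],0.7],
    [[-17,4.5,0.3],[0,0,0],0.7],
    [[-20.5,5.5,0.3],[0,0,0],0.7],
    [[-23,6.1,0.3],[0,0,-0.005],0.7],
    [[-23,6.1,0.3],[0,0,-0.005],0.7],
    [[-23,6.1,0.3],[0,0,-0.005],0.7],
    [[-23,6.1,0.3],[0,0,-0.005],0.7]
  ]
}}

```text
time: 23.5
tool_pos: [0.6843, -0.1058, 0.2498]
ee_rot: [-3.139, -0.002, 1.796]
wrist_force: [0.4, 1.1, -0.3]
width: 0.0657
```

>>> {"method": "apply_moves", "body": {
  "moves": [
    [[0,0,0],[0,0,0],0.7],
    [[0,0,0],[0,0,0],0.7],
    [[0,0,0],[0,0,0],0.7],
    [[0,0,0],[0,0,0],0.7],
    [[0,0,0],[0,0,0],0.7],
    [[0,0,0],[0,0,0],0.7],
    [[0,0,0],[0,0,0],0.7],
    [[0,0,0],[0,0,0],0.7],
    [[0,0,0],[0,0,0],0.7],
    [[0,0,0],[0,0,0],0.7]
  ]
}}

```text
time: 24.33
tool_pos: [0.6845, -0.1077, 0.2496]
ee_rot: [-3.139, -0.001, 1.795]
wrist_force: [-0.2, 0.2, 0.4]
width: 0.0658
```

```bash
python3 snap.py 10 wrist; python3 -c "
from h import *
delta([.684,-.11,.25],1.79)
crop('pics/wrist10.png','pics/w10c.png',250,160,150,150,5)"
```

```text
t 24.38 at [ 0.6845 -0.1077  0.2496] [-3.1390e+00 -1.0000e-03  1.7947e+00] F [0.4 0.2 1. ] w 0.0658 J [-0.24  0.42  0.91 -0.    1.82 -0.46]
MOVE cm [-0.22, -0.1, -0.04] rot [-0.003, -0.001, 0.005]
```

View pics/w10c.png

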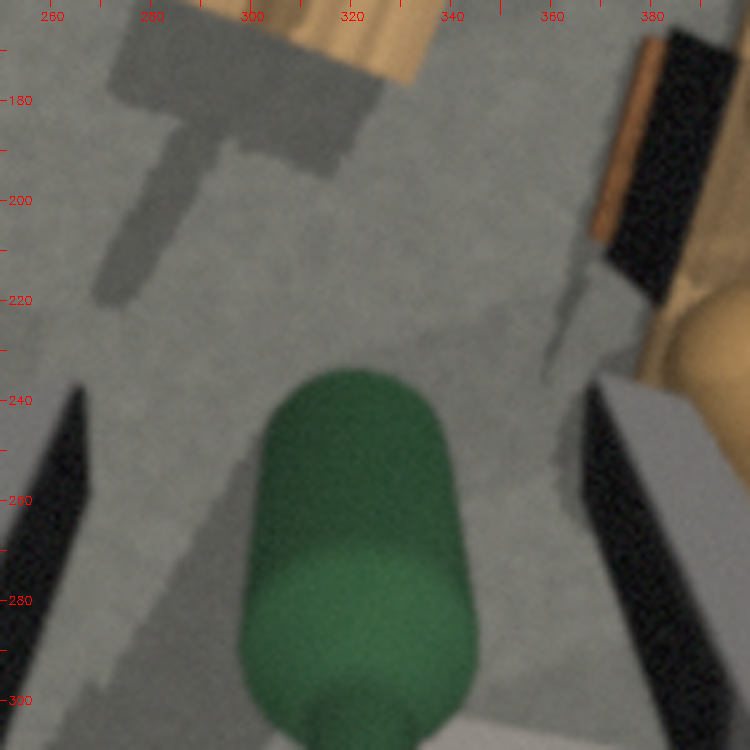

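View pics/wrist10.png

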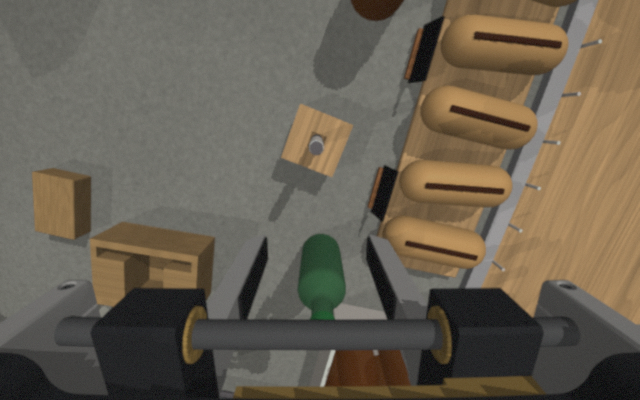

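```bash
python3 -c "
from h import *
crop('pics/wrist10.png','pics/w10d.png',270,80,90,110,6)"
```

```text
(no output)
```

View pics/w10d.png

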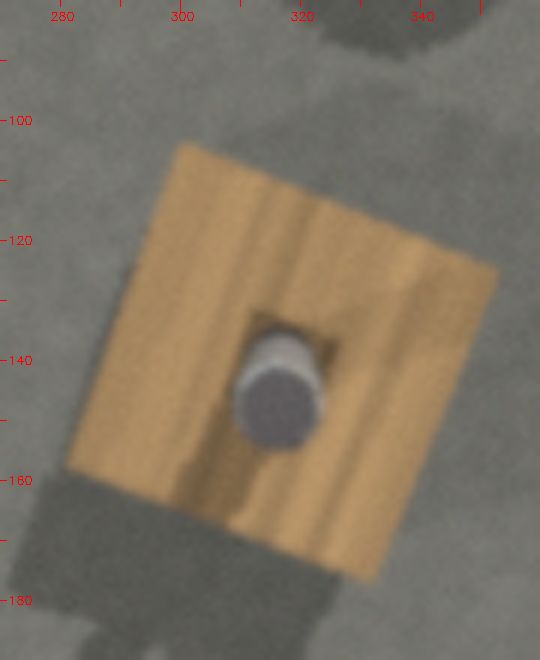

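Run:
```python
from h import *
import pickle
W=pickle.load(open('pics/wrist10.pkl','rb'))
g=lambda q,z:least_squares(lambda v:(proj(W,[v[0],v[1],z])-np.array(q)).ravel(),[.67,-.05]).x
print('top',g([316.2,148.3],.136))
c=[g(q,.042) for q in([300,103.8],[353,125],[332.5,177],[281.3,157.8])]
print(np.mean(c,0),c)
x,y=g([316.2,148.3],.136)
delta([x,y,.25],1.79);delta([x,y,.098],1.79)
```

```text
top [ 0.6720437  -0.05295235]
[ 0.67230396 -0.05314949] [array([ 0.64259857, -0.01370021]), array([ 0.71153188, -0.02358038]), array([ 0.70218407, -0.09247711]), array([ 0.63290131, -0.08284028])]
t 24.38 at [ 0.6845 -0.1077  0.2496] [-3.1390e+00 -1.0000e-03  1.7947e+00] F [0.4 0.2 1. ] w 0.0658 J [-0.24  0.42  0.91 -0.    1.82 -0.46]
MOVE cm [5.61, 0.0, -0.03] rot [-0.003, -0.001, 0.005]
t 24.38 at [ 0.6845 -0.1077  0.2496] [-3.1390e+00 -1.0000e-03  1.7947e+00] F [0.4 0.2 1. ] w 0.0658 J [-0.24  0.42  0.91 -0.    1.82 -0.46]
MOVE cm [5.59, 0.04, 15.17] rot [-0.003, -0.001, 0.005]
```

>>> {"method": "apply_moves", "body": {
  "moves": [
    [[2,0,0],[0,0,0],0.7],
    [[4.5,0,0],[-0.003,0,0.005],0.7],
    [[5.6,0,1],[-0.003,0,0.005],0.7],
    [[5.6,0,3.5],[-0.003,0,0.005],0.7],
    [[5.6,0,6.5],[-0.003,0,0.005],0.7],
    [[5.6,0,9.5],[-0.003,0,0.005],0.7],
    [[5.6,0,12.5],[-0.003,0,0.005],0.7],
    [[5.6,0,14.5],[-0.003,0,0.005],0.7],
    [[5.6,0,15.2],[-0.003,0,0.005],0.7],
    [[5.6,0,15.2],[-0.003,0,0.005],0.7]
  ]
}}

```text
time: 25.22
tool_pos: [0.6701, -0.0527, 0.0948]
ee_rot: [-3.137, -0.003, 1.79]
wrist_force: [-0.4, -0.9, -0.9]
width: 0.0659
```

```bash
python3 -c "
from h import *
delta([.672,-.053,.098],1.79)"
```

```text
t 25.22 at [ 0.6701 -0.0527  0.0948] [-3.1371e+00 -3.0000e-03  1.7897e+00] F [-0.4 -0.9 -0.9] w 0.0659 J [-0.16  0.41  1.22  0.    1.51 -0.38]
MOVE cm [-0.07, 0.18, -0.32] rot [-0.005, -0.003, -0.0]
```

>>> {"method": "apply_moves", "body": {
  "moves": [
    [[0,0.1,-0.1],[-0.004,-0.002,0],0.7],
    [[0,0.1,-0.1],[-0.004,-0.002,0],0.5],
    [[0,0.1,-0.1],[-0.004,-0.002,0],0.4],
    [[0,0.1,-0.1],[-0.004,-0.002,0],0.3],
    [[0,0.1,-0.1],[-0.004,-0.002,0],0],
    [[0,0.1,-0.1],[-0.004,-0.002,0],0],
    [[0,0.1,-0.1],[-0.004,-0.002,0],0],
    [[0,0.1,-0.1],[-0.004,-0.002,0],0],
    [[0,0.1,-0.1],[-0.004,-0.002,0],0],
    [[0,0.1,-0.1],[-0.004,-0.002,0],0]
  ]
}}

```text
time: 26.05
tool_pos: [0.6724, -0.0528, 0.0987]
ee_rot: [3.138, 0.001, 1.79]
wrist_force: [-0.8, 0.0, 0.0]
width: 0.0143
```

>>> {"method": "apply_moves", "body": {
  "moves": [
    [[0,0,0],[0,0,0],0],
    [[0,0,0],[0,0,0],0],
    [[0,0,0],[0,0,0],0],
    [[0,0,0],[0,0,0],0],
    [[0,0,0],[0,0,0],0],
    [[0,0,0],[0,0,0],0],
    [[0,0,-0.5],[0,0,0],0],
    [[0,0,-1.5],[0,0,0],0],
    [[0,0,-3],[0,0,0],0],
    [[0,0,-5],[0,0,0],0]
  ]
}}

```text
time: 26.88
tool_pos: [0.672, -0.0525, 0.1485]
ee_rot: [3.139, 0.0, 1.79]
wrist_force: [-0.3, 0.5, -0.4]
width: 0.0147
```

```bash
python3 -c "
from h import *
delta([.672,-.053,.098],1.79)"
```

```text
t 26.88 at [ 0.672  -0.0525  0.1485] [3.1388e+00 1.0000e-04 1.7899e+00] F [-0.3  0.5 -0.4] w 0.0147 J [-0.16  0.38  1.15  0.    1.6  -0.38]
MOVE cm [-0.05, -0.02, 5.05] rot [0.003, 0.0, -0.0]
```

```bash
python3 -c "
from h import *
delta([.5269+.0086,.2569-.039,.225],1.787)"
```

```text
t 26.88 at [ 0.672  -0.0525  0.1485] [3.1388e+00 1.0000e-04 1.7899e+00] F [-0.3  0.5 -0.4] w 0.0147 J [-0.16  0.38  1.15  0.    1.6  -0.38]
MOVE cm [29.36, -7.42, -7.68] rot [0.003, 0.0, 0.003]
```

>>> {"method": "apply_moves", "body": {
  "moves": [
    [[0,0,-2],[0,0,0],0],
    [[1,-0.2,-5],[0,0,0],0],
    [[3,-0.8,-7],[0,0,0],0],
    [[6.5,-1.7,-7.7],[0,0,0],0],
    [[10,-2.6,-7.7],[0,0,0],0],
    [[14,-3.6,-7.7],[0,0,0],0],
    [[18,-4.6,-7.7],[0,0,0],0],
    [[22,-5.6,-7.7],[0,0,0],0],
    [[26,-6.6,-7.7],[0,0,0],0],
    [[28.6,-7.3,-7.7],[0,0,0],0]
  ]
}}

```text
time: 27.72
tool_pos: [0.5371, 0.214, 0.2269]
ee_rot: [3.134, -0.001, 1.792]
wrist_force: [-0.3, -0.6, -0.4]
width: 0.0148
```

>>> {"method": "apply_moves", "body": {
  "moves": [
    [[0.4,0,0],[0,0,0],0],
    [[0.4,0,0],[0,0,0],0],
    [[0.4,0,0],[0,0,0],0],
    [[0.4,0,0],[0,0,0],0],
    [[0.4,0,0],[0,0,0],0],
    [[0.4,0,0],[0,0,0],0],
    [[0.4,0,0],[0,0,0],0],
    [[0.4,0,0],[0,0,0],0],
    [[0.4,0,0],[0,0,0],0],
    [[0.4,0,0],[0,0,0],0]
  ]
}}

```text
time: 28.55
tool_pos: [0.5379, 0.2143, 0.2251]
ee_rot: [3.137, 0.001, 1.789]
wrist_force: [1.1, -0.4, 0.6]
width: 0.0146
```

```bash
python3 snap.py 11 wrist,side; python3 -c "
from h import *
delta([.5269+.0086,.2569-.039,.225],1.787)
crop('pics/wrist11.png','pics/w11c.png',230,60,160,180,4)"
```

```text
t 28.65 at [0.5378 0.2145 0.2251] [3.1371e+00 1.1000e-03 1.7897e+00] F [-0.3  0.3 -1.1] w 0.0147 J [ 0.28  0.15  1.29 -0.    1.7   0.06]
MOVE cm [0.39, -0.15, 0.01] rot [0.005, 0.001, 0.003]
```

View pics/wrist11.png

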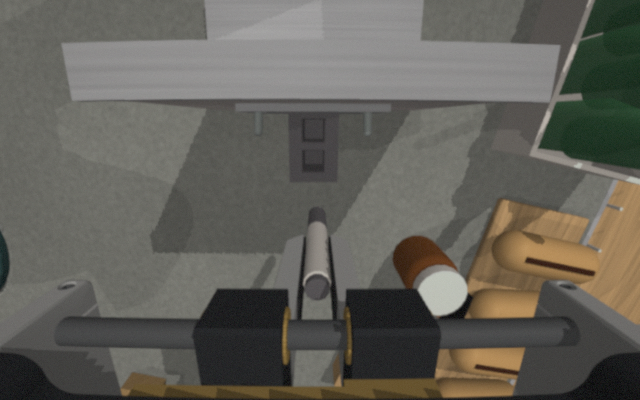

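View pics/w11c.png

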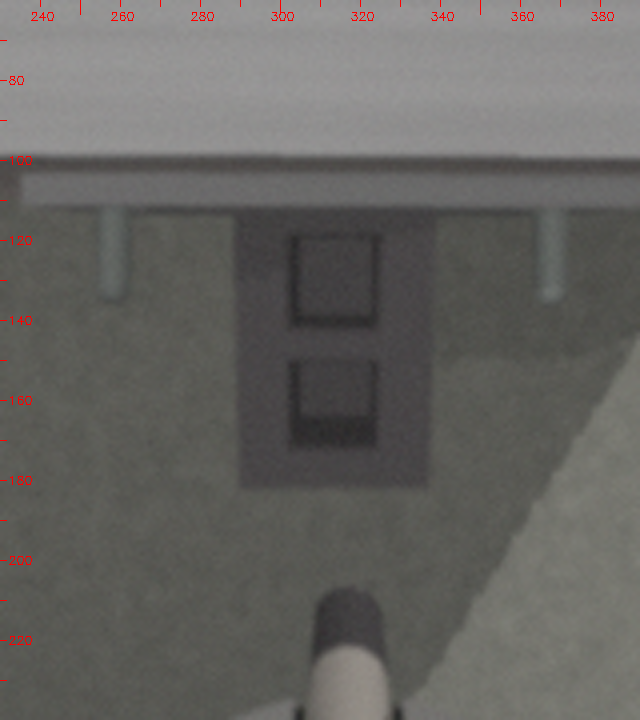

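```bash
python3 - <<'E'
from h import *
import pickle
from bench import robot
W=pickle.load(open('pics/wrist11.pkl','rb'))
o=robot.get_obs(); Rt=R.from_euler('xyz',o['ee_rot'])
g=lambda q,z:least_squares(lambda v:(proj(W,[v[0],v[1],z])-np.array(q)).ravel(),[.52,.25]).x
z=.1135
P=g([313.2,160.7],z);print('pocket',P,[g(q,z) for q in([302.5,150],[324,150],[324,171.8],[302.3,171.8])])
ft=o['tool_pos']+Rt.apply([0,0,.0927]); print('foot pred px',proj(W,ft),'ft',ft)
top=o['tool_pos']+Rt.apply([0,0,.0927-.13]); print('top pred px',proj(W,top))
for r in (.004,.005): print(proj(W,ft+Rt.apply([r,0,0])))
delta([*P,.225],1.787)
d=[*(P-ft[:2]),0]; print('foot->pocket in tool cm',Rt.inv().apply(d)*100)
E
python3 -c "
from h import *
crop('pics/wrist11.png','pics/w11d.png',280,190,80,120,6)"
```

```text
pocket [0.52622757 0.25731867] [array([0.51431463, 0.26494182]), array([0.53396662, 0.26928213]), array([0.53855856, 0.24919379]), array([0.51831836, 0.24472892])]
foot pred px [[315.87352957 211.58020976]] ft [0.53824523 0.21445022 0.13238549]
top pred px [[315.1025592 289.9069914]]
[[315.86593655 207.44057854]]
[[315.86403019 206.4002575 ]]
t 28.65 at [0.5378 0.2145 0.2251] [3.1371e+00 1.1000e-03 1.7897e+00] F [-0.3  0.3 -1.1] w 0.0147 J [ 0.28  0.15  1.29 -0.    1.7   0.06]
MOVE cm [4.44, -0.2, 0.0] rot [0.005, 0.001, 0.003]
foot->pocket in tool cm [ 4.44551975 -0.24208182 -0.00593189]
```

View pics/w11d.png

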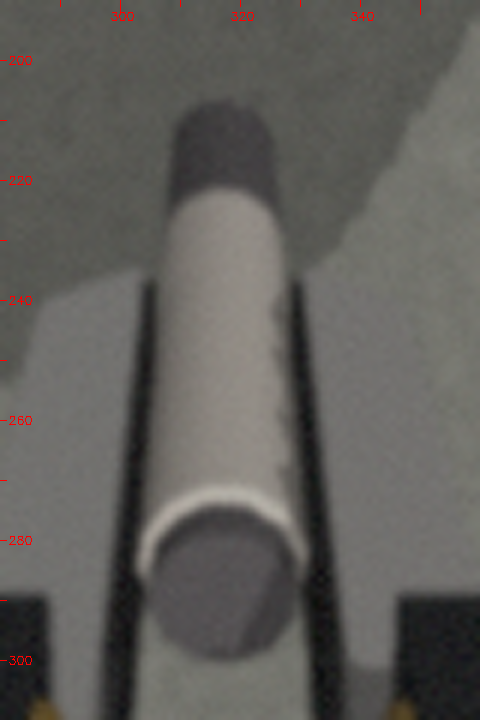

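>>> {"method": "apply_moves", "body": {
  "moves": [
    [[0.5,-0.1,0],[0,0,0],0],
    [[1.3,-0.3,0],[0,0,0],0],
    [[2.2,-0.35,0],[0,0,0],0],
    [[3.1,-0.35,0],[0,0,0],0],
    [[3.9,-0.35,0],[0,0,0],0],
    [[4.4,-0.35,0],[0,0,0],0],
    [[4.4,-0.35,0],[0,0,0],0],
    [[4.4,-0.35,0],[0,0,0],0],
    [[4.4,-0.35,0],[0,0,0],0],
    [[4.4,-0.35,0],[0,0,0],0]
  ]
}}

```text
time: 29.48
tool_pos: [0.5249, 0.2564, 0.225]
ee_rot: [3.137, 0.001, 1.789]
wrist_force: [0.3, -0.6, -0.8]
width: 0.0145
```

```bash
python3 snap.py 12 wrist,side,scene; python3 -c "
from h import *
delta([.52623,.25732,.225],1.787)
crop('pics/wrist12.png','pics/w12c.png',250,150,130,150,5)
crop('pics/side12.png','pics/s12c.png',210,80,110,100,7)
crop('pics/scene12.png','pics/c12c.png',380,200,90,90,7)"
```

```text
t 29.63 at [0.525  0.2564 0.2251] [3.1370e+00 1.2000e-03 1.7891e+00] F [ 0.1 -0.4 -0.1] w 0.0145 J [ 0.36  0.16  1.28 -0.    1.7   0.14]
MOVE cm [0.07, 0.15, 0.01] rot [0.005, 0.001, 0.002]
```

View pics/w12c.png

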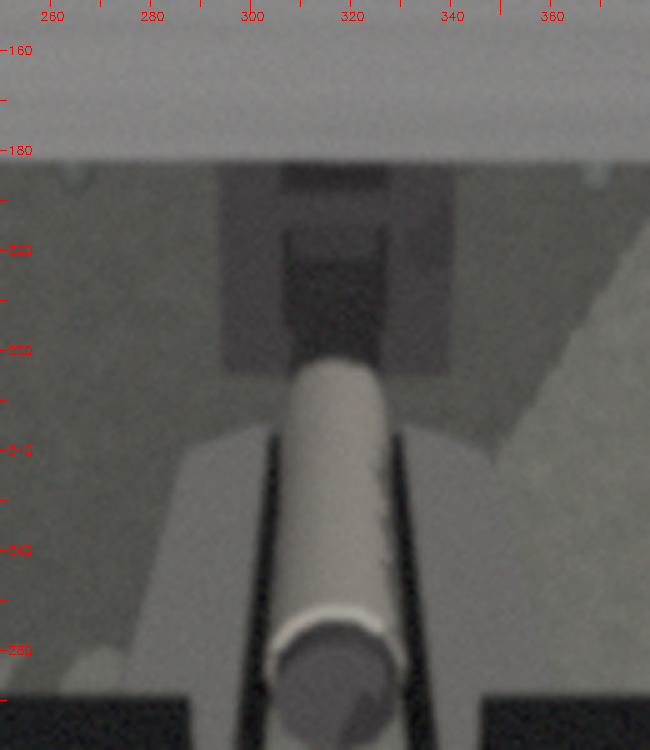

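View pics/s12c.png

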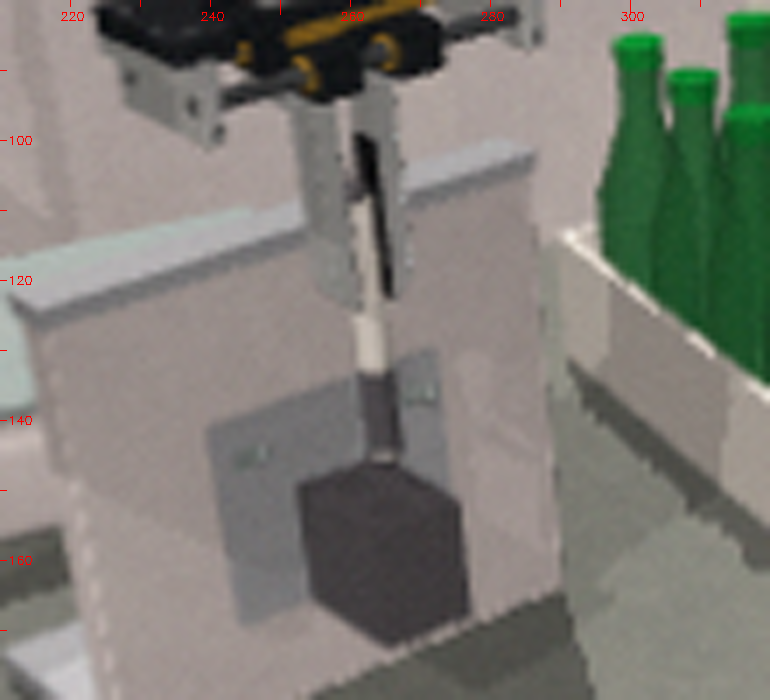

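View pics/c12c.png

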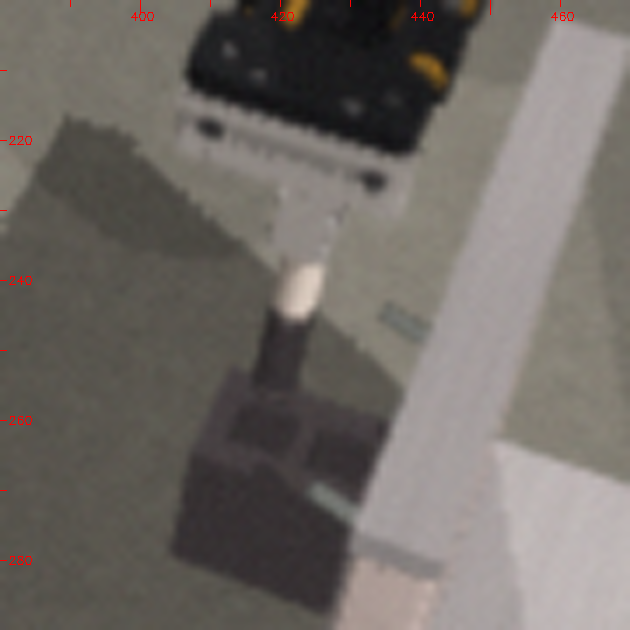

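>>> {"method": "apply_moves", "body": {
  "moves": [
    [[0.07,0,0.5],[0,0,0],0],
    [[0.07,0,1.2],[0,0,0],0],
    [[0.07,0,1.8],[0,0,0],0],
    [[0.07,0,2.3],[0,0,0],0],
    [[0.07,0,2.7],[0,0,0],0],
    [[0.07,0,3],[0,0,0],0],
    [[0.07,0,3.3],[0,0,0],0],
    [[0.07,0,3.5],[0,0,0],0],
    [[0.07,0,3.5],[0,0,0],0],
    [[0.07,0,3.5],[0,0,0],0]
  ]
}}

```text
time: 30.47
tool_pos: [0.5249, 0.2574, 0.1901]
ee_rot: [3.137, 0.001, 1.79]
wrist_force: [-0.0, -1.0, 0.3]
width: 0.0142
```

```bash
python3 snap.py 13 side,scene; python3 -c "
from h import *
delta([.52623,.25732,.155],1.787)
crop('pics/side13.png','pics/s13c.png',210,80,110,100,7)
crop('pics/scene13.png','pics/c13c.png',380,200,90,90,7)"
```

```text
t 30.57 at [0.525  0.2574 0.1904] [3.1364e+00 1.0000e-03 1.7898e+00] F [-0.1 -0.  -0.4] w 0.0144 J [ 0.36  0.17  1.34 -0.    1.63  0.14]
MOVE cm [-0.04, 0.1, 3.54] rot [0.005, 0.001, 0.003]
```

View pics/s13c.png

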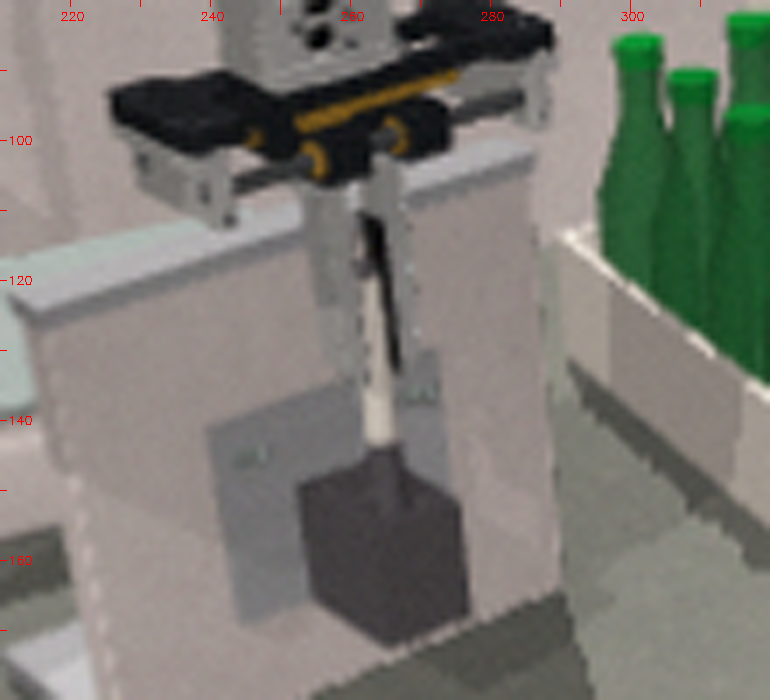

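View pics/c13c.png

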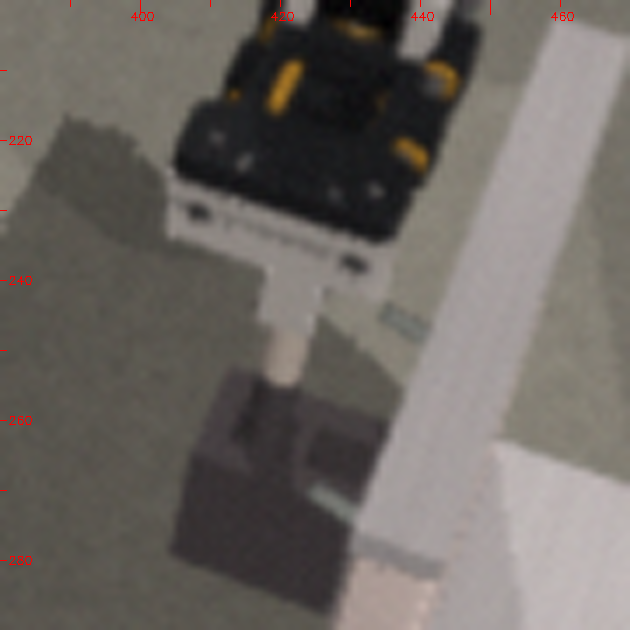

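>>> {"method": "apply_moves", "body": {
  "moves": [
    [[0,0,0.4],[0,0,0],0],
    [[0,0,0.8],[0,0,0],0],
    [[0,0,1.2],[0,0,0],0],
    [[0,0,1.6],[0,0,0],0],
    [[0,0,2],[0,0,0],0],
    [[0,0,2.4],[0,0,0],0],
    [[0,0,2.8],[0,0,0],0],
    [[0,0,3.1],[0,0,0],0],
    [[0,0,3.2],[0,0,0],0],
    [[0,0,3.2],[0,0,0],0]
  ]
}}

```text
time: 31.4
tool_pos: [0.5248, 0.2573, 0.1576]
ee_rot: [3.138, 0.001, 1.79]
wrist_force: [0.0, -0.3, 0.4]
width: 0.0144
```

>>> {"method": "apply_moves", "body": {
  "moves": [
    [[0,0,0.05],[0,0,0],0],
    [[0,0,0.1],[0,0,0],0],
    [[0,0,0.15],[0,0,0],0],
    [[0,0,0.2],[0,0,0],0],
    [[0,0,0.25],[0,0,0],0],
    [[0,0,0.3],[0,0,0],0],
    [[0,0,0.3],[0,0,0],0],
    [[0,0,0.3],[0,0,0],0],
    [[0,0,0.3],[0,0,0],0],
    [[0,0,0.3],[0,0,0],0]
  ]
}}

```text
time: 32.23
tool_pos: [0.525, 0.2574, 0.1551]
ee_rot: [3.137, 0.001, 1.79]
wrist_force: [0.2, -0.5, -0.2]
width: 0.0146
```

```bash
python3 snap.py 14 side,scene; python3 -c "
from h import *
delta([.52623,.25732,.154],1.787)
crop('pics/side14.png','pics/s14c.png',210,80,110,100,7)
crop('pics/scene14.png','pics/c14c.png',380,200,90,90,7)"
```

```text
t 32.33 at [0.525  0.2574 0.1551] [3.1370e+00 1.1000e-03 1.7898e+00] F [-0.6 -0.4 -0.5] w 0.0147 J [ 0.36  0.18  1.39 -0.    1.56  0.14]
MOVE cm [-0.03, 0.12, 0.11] rot [0.005, 0.001, 0.003]
```

View pics/s14c.png

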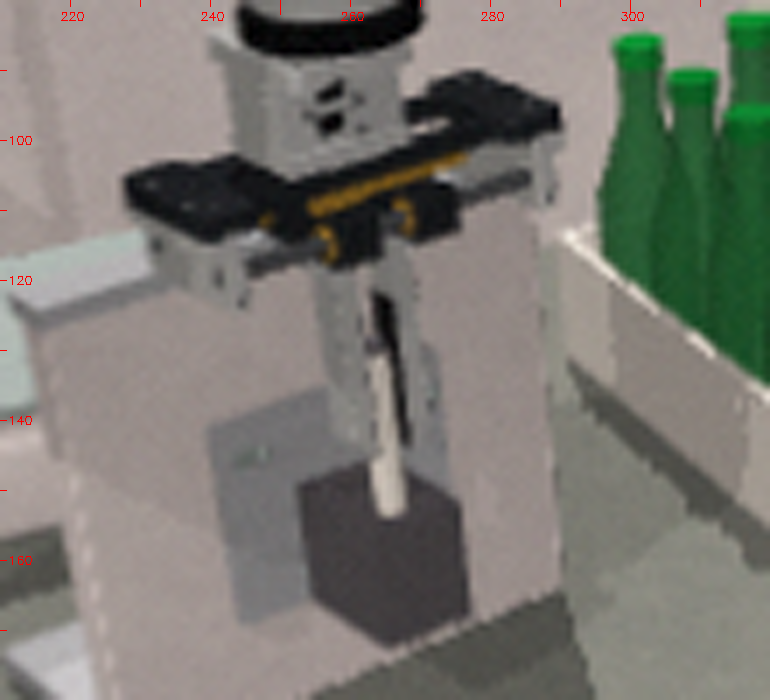

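View pics/c14c.png

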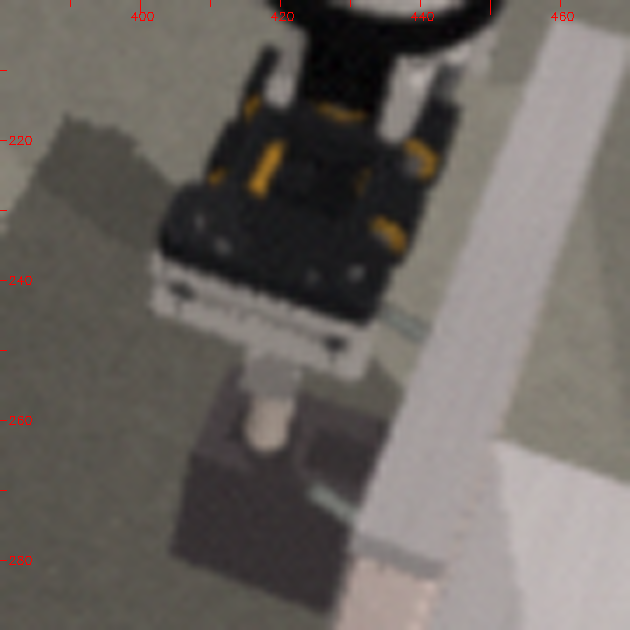

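>>> {"method": "apply_moves", "body": {
  "moves": [
    [[0,0,0.05],[0,0,0],0],
    [[0,0,0.1],[0,0,0],0],
    [[0,0,0.1],[0,0,0],0],
    [[0,0,0.1],[0,0,0],0.3],
    [[0,0,0.1],[0,0,0],0.5],
    [[0,0,0.1],[0,0,0],0.5],
    [[0,0,0.1],[0,0,0],0.5],
    [[0,0,0.1],[0,0,0],0.5],
    [[0,0,0.1],[0,0,0],0.5],
    [[0,0,0.1],[0,0,0],0.5]
  ]
}}

```text
time: 33.17
tool_pos: [0.525, 0.2574, 0.154]
ee_rot: [3.137, 0.001, 1.79]
wrist_force: [-0.1, -0.4, -0.3]
width: 0.0471
```

>>> {"method": "apply_moves", "body": {
  "moves": [
    [[0,0,-0.5],[0,0,0],0.5],
    [[0,0,-2],[0,0,0],0.5],
    [[0,0,-4],[0,0,0],0.5],
    [[0,0,-7],[0,0,0],0.5],
    [[0,0,-10],[0,0,0],0.5],
    [[-2,0,-12],[0,0,0],0.5],
    [[-5,0,-12],[0,0,0],0.5],
    [[-8,0,-12],[0,0,0],0.5],
    [[-11,0,-12],[0,0,0],0.5],
    [[-12,0,-12],[0,0,0],0.5]
  ]
}}

```text
time: 34.0
tool_pos: [0.5513, 0.1369, 0.2749]
ee_rot: [3.136, 0.003, 1.786]
wrist_force: [-0.9, 0.9, 1.0]
width: 0.0468
```

>>> {"method": "apply_moves", "body": {
  "moves": [
    [[0,0,0],[0,0,0],0.5],
    [[0,0,0],[0,0,0],0.5],
    [[0,0,0],[0,0,0],0.5],
    [[0,0,0],[0,0,0],0.5],
    [[0,0,0],[0,0,0],0.5],
    [[0,0,0],[0,0,0],0.5],
    [[0,0,0],[0,0,0],0.5],
    [[0,0,0],[0,0,0],0.5],
    [[0,0,0],[0,0,0],0.5],
    [[0,0,0],[0,0,0],0.5]
  ]
}}

```text
time: 34.83
tool_pos: [0.5505, 0.1403, 0.2742]
ee_rot: [3.137, 0.001, 1.79]
wrist_force: [-1.1, -0.4, -0.2]
width: 0.0468
```

```bash
python3 snap.py 15 side,scene,wrist; python3 -c "
from h import *
delta([.52623,.25732,.154],1.787)
crop('pics/side15.png','pics/s15c.png',210,80,110,100,7)
crop('pics/scene15.png','pics/c15c.png',380,200,90,90,7)"
```

```text
t 34.98 at [0.5505 0.1402 0.2742] [3.1370e+00 1.1000e-03 1.7897e+00] F [ 0.4 -0.1  0.9] w 0.0471 J [ 0.15  0.12  1.23 -0.    1.79 -0.07]
MOVE cm [11.97, 0.12, 12.01] rot [0.005, 0.001, 0.003]
```

View pics/side15.png

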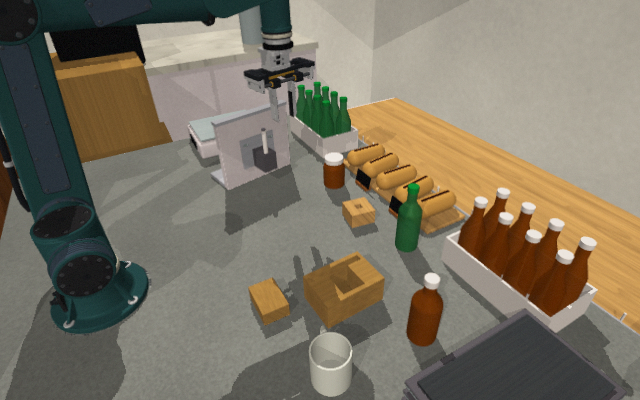

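View pics/s15c.png

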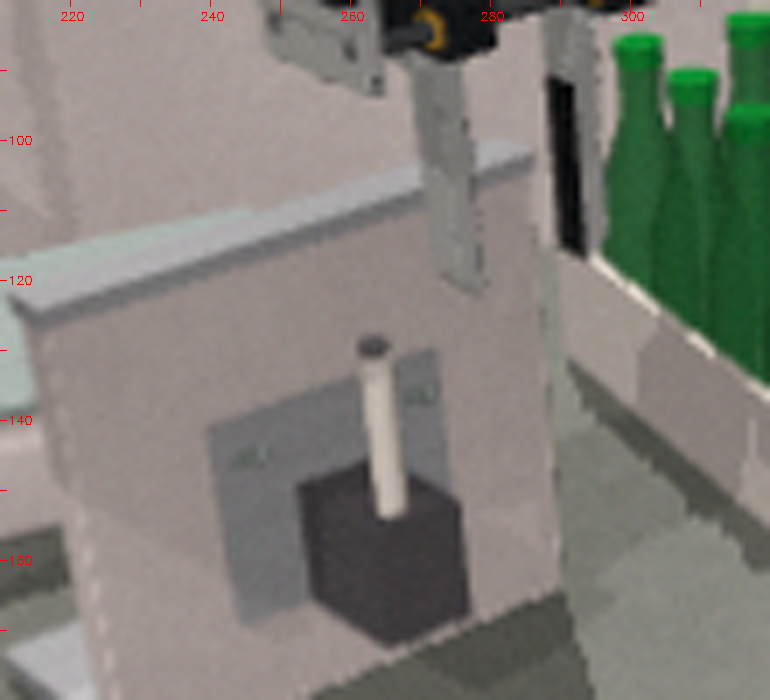

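View pics/c15c.png

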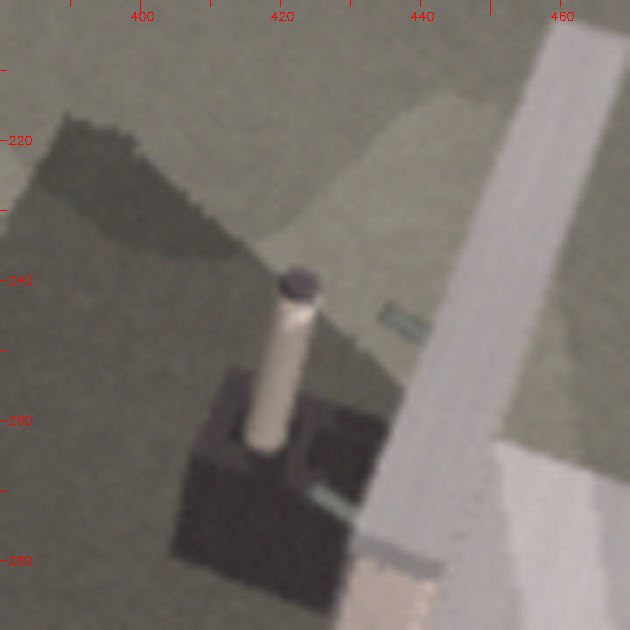

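View pics/wrist15.png

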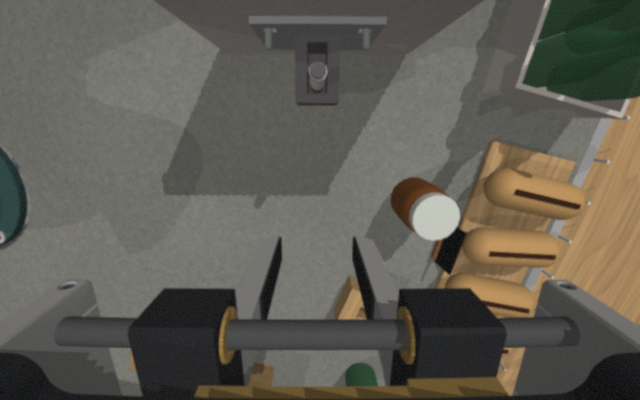

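```bash
python3 -c "
from bench import job
print(job.close_job())"
```

```text
the job is handed in; nothing more can be done
None
```

The caddy is hanging on both pins and the marker stands in its outer pocket; I handed the job in at about 35 s of the 72 s allowed.

- **Caddy:** I lifted it out of the tray by the top of its plate and stood it on the free counter. I then took it by the block, slid it over the pins along their slope and let go once the pins carried its weight. The last pictures show both pins through the holes and the plate against the panel.
- **Marker:** It went from the stand straight down into the pocket. The last side, scene and wrist pictures show it upright, with only the play the pocket allows.
- **Forces:** The highest reading I saw was about 6 N, when the plate touched the panel. The gripper ended open and clear of everything, and the readings were near zero.
- **Bystanders:** The bottles, jar and mug are still standing where they were.
- **Disagreements:** The side and scene cameras differed by up to about 10 mm on the panel's position, so I aimed by the wrist camera. Two wrist estimates of the caddy's sideways position before hanging differed by about 1 mm, and it fitted. I did not feel the marker touch the pocket floor, so it may have dropped a millimetre or so on release.
- **Not checked:** The mug's handle does not show in the last side picture. I took this for lighting and did not look closer; the arm never went near the mug.

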